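Hook a trapped T-nut out of a slotted plate

ROBOT

A 6-joint arm with a two-finger parallel gripper is mounted at the origin on the work surface. World frame = base frame: x ahead of the robot, y to its left, z up, the work surface at z = 0. Lengths are in mm, angles in degrees, forces in N, time in s.
With the tool pointing down it reaches from about 375 to 825 mm from the base axis. Payload 5.5 kg.
Tool frame: the origin (TCP) lies midway between the tips of the shut fingers; the grasp point (between the pads) lies 19 mm behind it; z points along the fingers, y is the direction in which the jaws open and shut (so a half turn about z gives the same grasp; the last joint's range is limited). The gripper opens to 85 mm and grips with 20 to 120 N. Pads are 22 mm wide; open, the fingers measure 114 mm over their backs; the gripper's body (76 mm by 85 mm) begins 54 mm behind the grasp point. The pads swing forward as they close: fully open they stand 13 mm farther back than shut.
Start: joints at [-65.031, 17.962, -2.699, 69.339, 0, 90], TCP at [253.278, -543.917, 231.299] pointing down, gripper open.
Joint ranges: [-152.73, 152.73], [-39.44, 99.34], [-58.76, 71.6], [-118.89, 123.64], [-81.53, 83.1], [-180, 180]. Speed limits (degrees/s): [136.94, 136.94, 172.46, 180, 180, 180].

INTERFACE

Orientations are given as a 3x3 rotation matrix whose columns are the frame's x, y, z axes.
In Python, from bench import get_obs, read_camera, job_done, spot_in gives the robot as it stands.
- The arm moves only by the tool arm_command, never from a script. Its argument "series" is text: rows parted by semicolons, each of 7 numbers parted by spaces: the shift along the tool's x, y, z in mm, then the turn, a rotation vector about the tool's x, y, z in rad, then the closure, from -1 (fully open) to 1 (shut), so that 0 is half open. In form: dx dy dz wx wy wz jaw; .... A call has 1 to 12 rows; each row shifts and turns the commanded pose from where the row before left it, along the tool's axes as they then stand; what a row does not reach is not made up. A row lasts 1/10 s, in which the tool goes at most 50 mm and 8.59 degrees, less where a joint would pass 70% of its speed; a pose out of reach is approached as far as the arm can. A call with a gripper value outside its range is refused whole. The fingers move at their own pace and stop on an object; "newtons" is the grip in N (left out, the last holds). Time passes only in rows, so rows that do not move let the fingers close. It gives the time, the measured TCP pose, the force and the opening at its end, in the units of the state.
- get_obs(): the state, without advancing time (a new reading comes with each control period).
- read_camera(name): name is "scene" or "top" or "wrist"; returns a dict with "pixels" (384x512x3 uint8, red, green, blue), "mtx" (3x3 intrinsics, pixels), "k1" (the pictures are not rectified: a ray, as slopes to the right and down, at radius r is drawn at 1 + k1 r^2 times it, then the intrinsics apply), "eye" and "orientation" of the camera in the world; the wrist camera has in their place "T_tool_cam" (4x4, takes a point from camera to tool coordinates, whose origin is the TCP and whose axes are the flange's). Camera axes: x right, y up, looking along -z (the intrinsics and any distortion apply to the point x, -y, -z); pixel columns grow to the right and rows downward; lengths in mm; the calibration is good to about 2 mm. A picture is of the moment at which its call begins: read the wrist's pose just before it. There is no depth.
- job_done(): hands the job in, once; it reports no verdict.
Trained networks look in a picture, given as the dict that the camera call returned (one of the last four; its "shot" number tells which), for a name from the list of things; names that differ only in an ending like _2 or _b are one class to them, and where a whole thing is asked for, a point or a joint stands for the part that bears it (a point fixed in the world has none). Each returns a list of dicts, best first, with "p" (0 to 1); they miss things now and then, are a little off and sometimes report something else, mostly with a low value. They report only what shows in the picture. A call takes as long as a camera call. They do not tell look-alikes from the thing itself.
- spot_in(picture, query): "point" ([x, y, z] in mm, in world coordinates, good to about 4 mm: the middle of the surface that is visible of it).
The state is a dict: "time": time; "joint_pos": joint angles; "joint_velocities": joint speeds; "joint_efforts": joint torques, N m; "tcp_pos": TCP position; "eef_rot": TCP orientation; "contact_force": force on the tool from outside, world axes, zero at the start; "wrist_torque": the same for the moment, N m; "width": finger opening in mm.
Only numpy, scipy, OpenCV 4.12 (cv2) and the standard library are available. Lean on these libraries where they do the work, as an engineer would, in place of code of your own. Each camera call takes 0.05 s, during which the arm holds its last target.

TASK

One yellow T-nut is stuck in a slot of the steel fixture plate. Lift the hooked pick off its rest, reach in with it between the manifold blocks, drag the yellow nut out of the slot's open end until all of it lies on the ledge, and hang the pick back in its rest the way it was. Put the nut, narrow side up, in the empty green-lined compartment of the parts tray, and leave the steel nuts in the plate and the manifold blocks where they are.

Things in the scene. Friction and masses are not known exactly. Their poses are not given: they have to be found in the camera images.
- plate: Fixed steel fixture plate; x runs along its three T-slots to their open ends (robot's left, within 0.2 rad), z up. Origin: underside centre of the slotted part, which spans x and y -100 to 100 mm, top at z 36 mm. Slots at y = -64, 0, 64 mm, closed by a wall at x -100 to -88 mm, open at x 100 mm. Beyond, to x 190 mm, an open ledge level with the slot floors, with a 5 mm rim at x 187 to 190 mm.
- slot_mouth (a point): Middle of the open end of the plate's middle slot, on its floor: (100, 0, 10) mm in the plate's frame; the ledge begins here. All slots: floor at z 10 mm of the plate, undercut 28 mm wide from z 10 to 22 mm, neck 16 mm wide from z 22 to 36 mm (the plate's top).
- nut: Yellow steel T-nut, about 80 g, in any one of the slots. Flange 26 mm (x) by 24 mm (y), z 0 to 10 mm; on it a neck 26 by 13 mm, z 10 to 22 mm. Origin: underside centre. It stands on the slot floor, neck up, x along the slot, origin within 47 mm of the middle of the slotted part's length, so at least 27 mm of empty slot lie behind it. It slides freely.
- pick: Hooked pick, 150 g. Origin: centre of its orange handle, 100 mm long (x -50 to 50 mm), 16 by 16 mm. An 8 mm thick steel shank runs on along x to 150 mm, then a 7 mm thick leg goes straight down to z -70 mm, ending in a toe turned back towards the handle (tip at x 138.5 mm). Lowest point z -73.5 mm; centre of mass near x 20 mm. It starts level in its rest, leg down, x to the robot's right.
- pick_toe (a point): Bottom of the pick's leg, on its centre line: (150, 0, -70) mm in the pick's frame.
- rest: Fixed grey rest. Origin: underside centre; x as the pick lies in it. Base 120 by 70 mm, 10 mm high; two posts 10 mm thick at x -40 and 40 mm, 48 mm wide (y), bear the handle's underside at z 85 mm between cheeks 26 mm apart that rise to z 97 mm. The pick hangs with its origin at (0, 0, 93) mm, give or take 4 mm along; 70 mm between the posts are free for fingers.
- tray: Fixed blue parts tray, 130 mm (x) by 170 mm (y), walls 4 mm thick and 26 mm high, floor 4 mm thick. Origin: centre of the underside. A wall along x at y = 0 splits it in two: the compartment at +y is lined green and empty, the other holds a steel T-nut.
- tray_cell (a point): Centre of the floor of the green-lined compartment (122 mm along the tray's x by 79 mm along y, inside).
- steel_nut_a: A bare steel T-nut of the same shape in another slot, to stay there. Origin: centre of its underside.
- steel_nut_b: A second such steel T-nut, in the remaining slot, to stay there.
- block_a: Loose steel manifold block on the plate between two slots, 50 mm along the slots, 40 mm wide, 55 mm high. Origin: centre of its underside. Stays put.
- block_b: Loose steel manifold block of the same size between the other two slots. Stays put.
- block_c: Loose slim steel block on the plate's outer edge, 50 mm along the slots, 24 mm wide, 40 mm high. Origin: centre of its underside. Stays put.
Mind the look-alikes: they are no part of the job. Of the things that look like the tray, the middle-sized one is meant.

How it is judged (in metres and radians):
On the way, in this order (a step that is already met when the one before it is completed fails the run):
1. the pick is lifted off its rest (z of pick in the frame of rest above 0.12 m), for 0.1 s.
2. the yellow nut lies wholly on the ledge, out of its slot, on its flange (x of nut in the frame of plate between 0.113 and 0.19 m and z of nut in the frame of plate below 0.014 m and angle between nut's own z axis and vertical below 0.15 rad), for 0.1 s.
At the end, for the whole second after the job is handed in: Pick level in its rest, same way round (within 18 mm along, 8 mm across, 0.12 rad); yellow nut at rest, neck up (0.15 rad), on the floor of the green-lined compartment; nothing held. No steel nut in the plate nor manifold block shifted over 10 mm (x of pick in the frame of rest between -0.018 and 0.018 m and y of pick in the frame of rest between -0.008 and 0.008 m and z of pick in the frame of rest between 0.088 and 0.098 m and angle between the x axis of pick and the x axis of rest, either way round below 0.12 rad and x of pick_toe in the frame of rest above 0.1 m and angle between each of pick, nut's own z axis and vertical below 0.15 rad and x of nut in the frame of tray between -0.061 and 0.061 m and y of nut in the frame of tray between 0.002 and 0.081 m and z of nut in the frame of tray between 0 and 0.009 m and linear speed of each of nut, pick below 0.02 m/s); the robot touches nothing.
It fails at once if a steel nut in the plate or a manifold block is shifted more than 10 mm (distance of any of steel_nut_a, steel_nut_b, block_a, block_b, block_c from where it was at the start of the episode above 0.01 m).
It fails at once if a manifold block is tipped more than 0.3 rad (angle between any of block_a, block_b, block_c's own z axis and vertical above 0.3 rad).
It fails at once if the fingers, not the pick, move the yellow nut inside its slot (contact force between the fingers and nut above 0.3 N and x of nut in the frame of plate between -0.1 and 0.1 m and y of nut in the frame of plate between -0.1 and 0.1 m and z of nut in the frame of plate below 0.02 m).
It also fails if it takes over 58 s, if anything falls off the work surface, if the arm or the gripper's body presses on something with over 40 N, if the wrist force passes 120 N, or if a joint passes its speed limit or range.

## Working session

There is one attempt and no reset: what is moved stays moved. The work goes in short steps, Python scripts to look and compute and a tool call to move; the robot and the scene stay as the last step left them, time stands still between calls to the robot, and variables do not carry over. Pictures are saved under pics/ and viewed, and the job is handed in when it is done.

Besides the shell and the picture viewer there is one more tool, called after "Emit:" by a JSON object that holds its "api" and its "payload". arm_command: Moves the arm, as the interface text tells. Its arguments: {"type":"object","properties":{"series":{"type":"string"},"newtons":{"type":"number"}},"required":["series"]}

```bash
ls; mkdir -p pics
cat > h.py <<'E'
import numpy as np, cv2, json
from bench import get_obs, read_camera, job_done, spot_in
def save(pic,name):
    cv2.imwrite('pics/'+name+'.png', pic['pixels'][:,:,::-1])
E
python3 - <<'E'
from h import *
o=get_obs(); print(o)
for c in ['scene','top','wrist']:
    p=read_camera(c); save(p,c+'0'); print(c,{k:v for k,v in p.items() if k!='pixels'})
E
```

```text
pics
{'time': 0.0, 'joint_pos': array([-6.50305030e+01,  1.80036839e+01, -2.75488308e+00,  6.93398755e+01,
        5.69320664e-04,  9.00017518e+01]), 'joint_velocities': array([-0.10353601, -0.12063741, -0.02395055, -0.02439762, -0.01052005,
        0.02108328]), 'joint_efforts': array([-1.00263421e-04, -5.39596081e+01,  3.39744651e+01,  1.94955280e-02,
        4.59034231e-05,  8.19710550e-06]), 'tcp_pos': array([ 253.03739395, -543.38775218,  230.43486579]), 'eef_rot': array([[ 9.06545564e-01,  4.22107365e-01, -7.16282135e-04],
       [ 4.22107973e-01, -9.06544219e-01,  1.56174817e-03],
       [ 9.88397516e-06, -1.71814427e-03, -9.99998524e-01]]), 'contact_force': array([0.4215272 , 0.00431897, 0.00812134]), 'wrist_torque': array([0.03054706, 0.02299488, 0.0050245 ]), 'width': 85.53659513925697}
scene {'mtx': array([[384.16789016,   0.        , 260.11180338],
       [  0.        , 384.16789016, 190.71995312],
       [  0.        ,   0.        ,   1.        ]]), 'k1': -0.07299125380553753, 'eye': array([1225.21430533,  362.34004133,  623.77770316]), 'orientation': array([[-0.44133322
[... 428 characters left out ...]
  0.99598903, -0.08836786],
       [-0.99985296,  0.01484984,  0.00857568],
       [ 0.00985353,  0.08823451,  0.99605099]]), 'shot': 2}
wrist {'mtx': array([[336.28736232,   0.        , 259.98747518],
       [  0.        , 336.28736232, 191.37795027],
       [  0.        ,   0.        ,   1.        ]]), 'k1': -0.09894865274605906, 'T_tool_cam': array([[-7.28662201e-04,  9.55145152e-01,  2.96137142e-01,
         7.47845057e+01],
       [ 9.99999348e-01,  4.35642702e-04,  1.05545596e-03,
        -1.91096765e-01],
       [ 8.79103656e-04,  2.96137718e-01, -9.55144847e-01,
        -1.42987136e+02],
       [ 0.00000000e+00,  0.00000000e+00,  0.00000000e+00,
         1.00000000e+00]]), 'shot': 3}
```

View pics/top0.png

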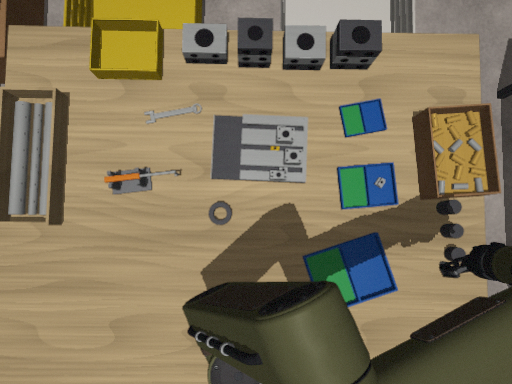

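View pics/scene0.png

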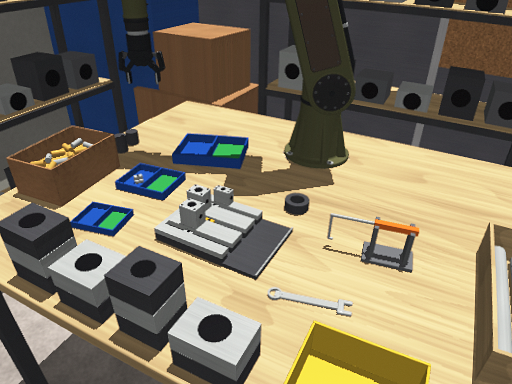

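View pics/wrist0.png

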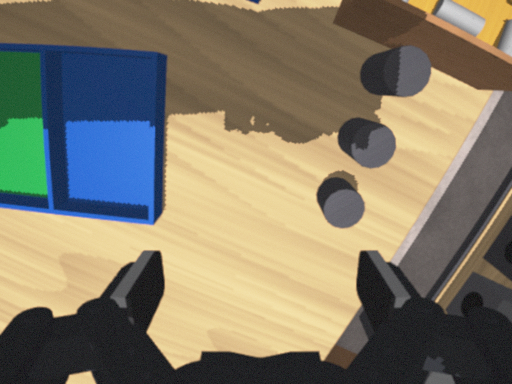

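```bash
cat >> h.py <<'E'
import pickle
def rays(pic,uv,obs=None):
    """camera eye and world ray dirs"""
    uv=np.atleast_2d(np.array(uv,float))
    K=pic['mtx']; d=(uv-[K[0,2],K[1,2]])/K[0,0]
    u=d.copy()
    for _ in range(20):
        r2=(u**2).sum(1,keepdims=True); u=d/(1+pic['k1']*r2)
    c=np.c_[u[:,0],-u[:,1],-np.ones(len(u))]
    R,e=campose(pic,obs)
    return e,c@R.T
def campose(pic,obs=None):
    if 'eye' in pic: return pic['orientation'],pic['eye']
    T=pic['T_tool_cam']; R=obs['eef_rot']
    return R@T[:3,:3], R@T[:3,3]+obs['tcp_pos']
def onplane(pic,uv,z,obs=None):
    e,d=rays(pic,uv,obs)
    return e+d*((z-e[2])/d[:,2])[:,None]
def proj(pic,P,obs=None):
    R,e=campose(pic,obs); P=np.atleast_2d(np.array(P,float))
    c=(P-e)@R; u=np.c_[c[:,0]/-c[:,2],-c[:,1]/-c[:,2]]
    r2=(u**2).sum(1,keepdims=True); u=u*(1+pic['k1']*r2)
    K=pic['mtx']; return u*K[0,0]+[K[0,2],K[1,2]]
def crop(pic,name,x0,y0,x1,y1,s):
    im=pic['pixels'][y0:y1,x0:x1,::-1]
    cv2.imwrite('pics/'+name+'.png',cv2.resize(im,None,fx=s,fy=s,interpolation=cv2.INTER_CUBIC))
E
python3 - <<'E'
from h import *
t=read_camera('top'); s=read_camera('scene')
pickle.dump((t,s),open('ts0.pkl','wb'))
crop(t,'t_plate',200,100,320,195,6); crop(t,'t_rest',95,155,205,205,7); crop(s,'s_plate',145,170,305,285,5); crop(s,'s_rest',315,200,435,280,6)
crop(t,'t_tray',320,90,410,220,4)
for q in ['plate','slot_mouth','nut','pick','pick_toe','rest','tray','tray_cell','steel_nut_a','block_a','block_c']:
    for n,p in (('t',t),('s',s)):
        try: print(q,n,[(np.round(d['point'],0).tolist(),round(d['p'],2),) for d in spot_in(p,q)])
        except Exception as ex: print(q,n,ex)
E
```

```text
plate t [([571.0, -32.0, 35.0], 0.81)]
plate s [([605.0, -16.0, 24.0], 0.88)]
slot_mouth t [([565.0, -28.0, 37.0], 0.82)]
slot_mouth s [([598.0, -11.0, 24.0], 0.91)]
nut t []
nut s []
pick t [([460.0, 321.0, 100.0], 0.77)]
pick s [([470.0, 317.0, 95.0], 0.88)]
pick_toe t [([460.0, 320.0, 102.0], 0.75)]
pick_toe s []
rest t [([452.0, 344.0, 12.0], 0.79), ([566.0, -25.0, 35.0], 0.61), ([449.0, -384.0, 3.0], 0.44)]
rest s [([473.0, 347.0, 12.0], 0.76)]
tray t [([669.0, -378.0, 4.0], 0.89), ([198.0, -348.0, 2.0], 0.84), ([449.0, -379.0, 4.0], 0.6)]
tray s [([182.0, -323.0, 18.0], 0.85), ([448.0, -372.0, 11.0], 0.82), ([667.0, -368.0, 10.0], 0.8)]
tray_cell t [([674.0, -372.0, 6.0], 0.97), ([194.0, -348.0, 4.0], 0.73), ([451.0, -380.0, 5.0], 0.69)]
tray_cell s [([663.0, -370.0, 6.0], 0.97), ([184.0, -324.0, 16.0], 0.7), ([455.0, -379.0, 13.0], 0.64)]
steel_nut_a t []
steel_nut_a s []
block_a t [([585.0, -118.0, 88.0], 0.89), ([526.0, -144.0, 93.0], 0.84), ([476.0, -104.0, 78.0], 0.48)]
block_a s [([484.0, -99.0, 61.0], 0.7), ([614.0, -120.0, 73.0], 0.64), ([537.0, -129.0, 85.0], 0.56)]
block_c t [([585.0, -118.0, 88.0], 0.89), ([526.0, -144.0, 93.0], 0.84), ([476.0, -104.0, 78.0], 0.48)]
block_c s [([484.0, -99.0, 61.0], 0.7), ([614.0, -120.0, 73.0], 0.64), ([537.0, -129.0, 85.0], 0.56)]
```

View pics/t_plate.png

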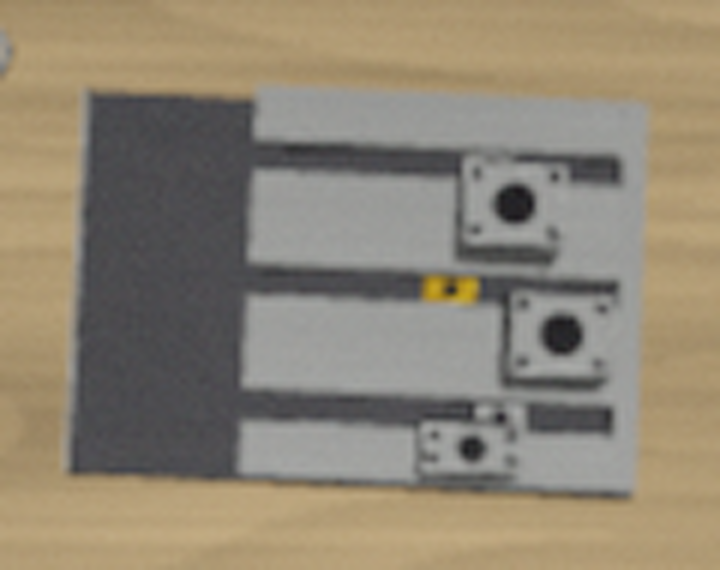

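View pics/s_plate.png

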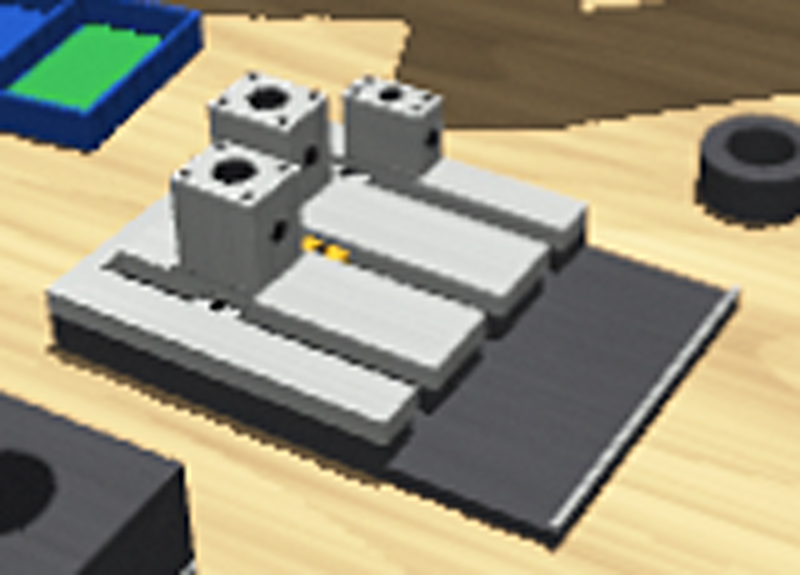

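View pics/t_rest.png

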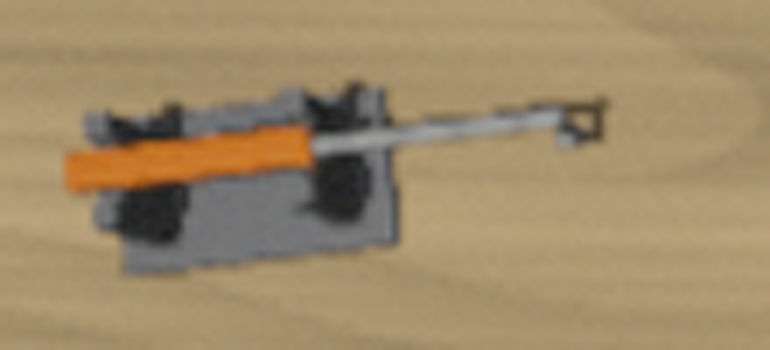

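View pics/s_rest.png

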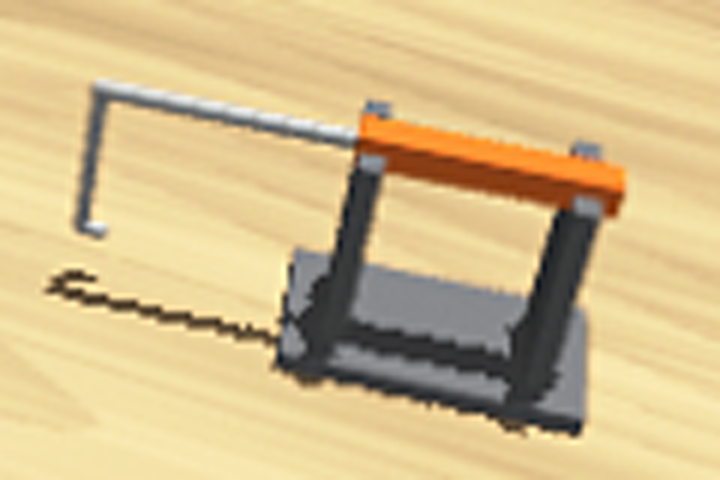

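View pics/t_tray.png

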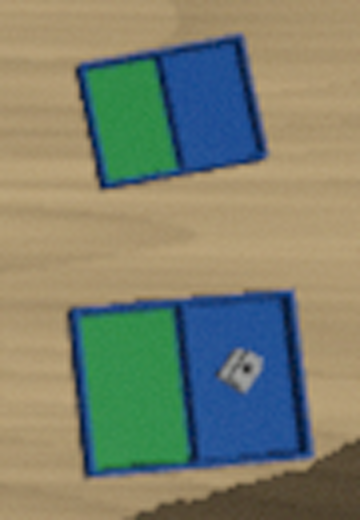

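```bash
cat >> h.py <<'E'
from scipy.optimize import least_squares
def uncrop(pts,x0,y0,s): return (np.array(pts,float)+.5)/s-.5+[x0,y0]
def Rz(a): c,s=np.cos(a),np.sin(a); return np.array([[c,-s,0],[s,c,0],[0,0,1]])
def place(p,L): return np.array(L,float)@Rz(p[2]).T+[p[0],p[1],p[3] if len(p)>3 else 0]
def fit(views,p0):
    """views: list of (pic,obs,local pts,uv). fit x,y,yaw"""
    f=lambda p:np.concatenate([(proj(c,place(p,L),o)-uv).ravel()/2 for c,o,L,uv in views])
    r=least_squares(f,p0,x_scale=[1,1,.01],loss='soft_l1'); return r.x,np.abs(r.fun*2).max(),np.round(r.fun.reshape(-1,2)*2,1)
E
python3 - <<'E'
from h import *
t,s=pickle.load(open('ts0.pkl','rb'))
L=[(100,-100,36),(-100,-100,36),(-100,100,36),(100,100,36),(190,-100,15),(190,100,15)]
uv=uncrop([(255,88),(648,105),(633,493),(238,474),(88,92),(69,472)],200,100,6)
Ls=[(-100,-100,36),(100,-100,36),(100,100,36),(190,100,15),(190,-100,15)]
us=uncrop([(48,295),(388,445),(585,208),(738,290),(553,530)],145,170,5)
for v in ([(t,None,L,uv)],[(s,None,Ls,us)],[(t,None,L,uv),(s,None,Ls,us)]):
    p,m,r=fit(v,[570,-60,1.57]); print(p,np.degrees(p[2]),m); print(r.tolist())
pl=p
def inplate(w): return (np.array(w)-[p[0],p[1],0])@Rz(p[2])
# nut neck top at plate z 32
print('nut',inplate(onplane(t,uncrop([(451,289)],200,100,6),32)), inplate(onplane(s,uncrop([(325,247)],145,170,5),32)))
# block tops z 91
print('blk a',inplate(onplane(t,uncrop([(459,158),(568,163),(556,250),(460,246)],200,100,6),91)))
print('blk b',inplate(onplane(t,uncrop([(508,290),(615,297),(604,378),(503,376)],200,100,6),91)))
# tray rims z 26 (middle)
Lt=[(-65,-85,26),(65,-85,26),(65,85,26),(-65,85,26)]
ut=uncrop([(313,457),(293,291),(69,310),(87,475)],320,90,4)
for y0 in (0,):
    print('tray',fit([(t,None,Lt,ut)],[450,-380,y0]))
E
```

```text
[562.4678085  -93.56006323   1.54127693] 88.30866327123552 0.8266905754958032
[[0.4, -0.2], [0.2, -0.1], [0.6, 0.2], [0.3, 0.4], [-0.7, -0.4], [-0.8, 0.2]]
[566.76483039 -93.15130794   1.54338018] 88.42917032356156 2.8998699093308744
[[-1.1, 0.4], [-0.9, -2.9], [0.5, 0.1], [0.5, 0.2], [1.0, 0.6]]
[563.90701428 -93.72461531   1.54060534] 88.27018397723651 3.696570763816851
[[0.5, -0.7], [0.3, -0.6], [0.6, -0.3], [0.3, -0.1], [-0.6, -0.9], [-0.8, -0.3], [-0.5, -0.4], [-0.6, -3.7], [0.8, -0.4], [0.7, -0.3], [1.1, -0.2]]
nut [[-2.7884066   0.51367721 32.        ]] [[-4.34188449  5.02422302 32.        ]]
blk a [[ -0.4955075  -53.09600878  91.        ]
 [-53.68492605 -53.07411544  91.        ]
 [-49.3760578   -9.86343504  91.        ]
 [ -2.67335362  -9.68933877  91.        ]]
blk b [[-26.79366974  10.86524377  91.        ]
 [-78.82153858  11.92576478  91.        ]
 [-74.83518888  51.81740186  91.        ]
 [-25.9428907   53.06654436  91.        ]]
tray (array([ 4.52942491e+02, -3.79456624e+02,  9.91855743e-02]), np.float64(0.6105463914959444), array([[-0.4,  0.4],
       [-0.3, -0.4],
       [ 0.4, -0.6],
       [ 0.3,  0.6]]))
```

Run:
```python
from h import *
t,s=pickle.load(open('ts0.pkl','rb'))
# handle top z 101: corners
uh=uncrop([(65,155),(308,125),(313,152),(70,192)],95,155,7)
w=onplane(t,uh,101);print(w)
c=(w[0]+w[3])/2; d=(w[1]+w[2])/2; print('handle ends',c,d,'mid',(c+d)/2,np.linalg.norm(d-c),np.degrees(np.arctan2(*(d-c)[[1,0]])))
L=[(60,-35,10),(60,35,10),(-60,-35,10),(-60,35,10)]
us=uncrop([(296,249),(280,360),(585,315),(580,425)],315,200,6)
for v in ([(t,None,[(60,35,10),(60,-35,10),(-60,35,10)],uncrop([(385,88),(397,243),(125,272)],95,155,7))],):
    pass
print(onplane(t,uncrop([(385,88),(397,243),(125,272)],95,155,7),10)); print(onplane(s,us,10))
```

```text
[[458.77875774 395.64617811 101.        ]
 [472.64063174 297.49189241 101.        ]
 [461.56767358 295.05674326 101.        ]
 [443.6482963  392.96716017 101.        ]]
handle ends [451.21352702 394.30666914 101.        ] [467.10415266 296.27431784 101.        ] mid [459.15883984 345.29049349 101.        ] 99.311902031004 -80.79268220120984
[[500.78717155 286.9740718   10.        ]
 [432.48491814 279.41178971  10.        ]
 [418.01783402 397.23305336  10.        ]]
[[433.52018055 278.35110617  10.        ]
 [505.01702837 288.96180679  10.        ]
 [420.98948885 395.75727283  10.        ]
 [488.85882096 403.08880331  10.        ]]
```

```bash
cat >> h.py <<'E'
def plan(target,yaw=None,n=None,jaw=-1,obs=None,start=None,roll=True):
    """rows from present pose to target pos and tool-x yaw (deg), tool down; prints rows"""
    o=obs or get_obs()
    R=o['eef_rot']; p=np.array(o['tcp_pos']); 
    if start is not None: p=np.array(start[0],float); y0=start[1]
    else: y0=np.degrees(np.arctan2(R[1,0],R[0,0]))
    if yaw is None: yaw=y0
    d=np.array(target,float)-p; dy=(yaw-y0+180)%360-180
    n=n or max(1,int(np.ceil(max(np.linalg.norm(d)/48,abs(dy)/8.3))))
    rows=[]
    cur=p.copy(); cy=y0
    for k in range(n):
        a=np.radians(cy); X=np.array([np.cos(a),np.sin(a),0]);Y=np.array([np.sin(a),-np.cos(a),0])
        g=p+d*(k+1)/n; e=g-cur
        row=[round(e@X,1),round(e@Y,1),round(-e[2],1),round(np.radians(-dy/n),4)]
        cur=cur+row[0]*X+row[1]*Y-[0,0,row[2]]; cy-=np.degrees(row[3]); rows.append(row)
    print(f"from {np.round(p,1)} yaw {y0:.2f} -> end {np.round(cur,1)} {cy:.2f}; n={n}")
    print('; '.join(f"{r[0]:g} {r[1]:g} {r[2]:g} 0 0 {r[3]:g} {jaw:g}" for r in rows))
E
python3 - <<'E'
from h import *
plan([565,-93,240],-91.7)
E
```

```text
from [ 253.3 -543.9  231.3] yaw 24.97 -> end [565. -93. 240.] -91.66; n=15
31.5 -18.5 -0.6 0 0 0.1357 -1; 28.8 -22.6 -0.6 0 0 0.1357 -1; 25.4 -26.2 -0.5 0 0 0.1357 -1; 21.6 -29.5 -0.6 0 0 0.1357 -1; 17.5 -32.1 -0.6 0 0 0.1357 -1; 12.9 -34.2 -0.6 0 0 0.1357 -1; 8.2 -35.6 -0.6 0 0 0.1357 -1; 3.4 -36.4 -0.5 0 0 0.1357 -1; -1.7 -36.5 -0.6 0 0 0.1357 -1; -6.5 -35.9 -0.6 0 0 0.1357 -1; -11.4 -34.8 -0.6 0 0 0.1357 -1; -16 -32.8 -0.6 0 0 0.1357 -1; -20.2 -30.4 -0.5 0 0 0.1357 -1; -24.2 -27.4 -0.6 0 0 0.1357 -1; -27.7 -23.9 -0.6 0 0 0.1357 -1
```

Emit:
{"api": "arm_command", "payload": {"series": "43 -25 -1 0 0 0 -1; 43 -25 -1 0 0 0 -1; 43 -25 -1 0 0 0 -1; 43 -25 -1 0 0 0 -1; 43 -25 -1 0 0 0 -1; 43 -25 -1 0 0 0 -1; 43 -25 -1 0 0 0 -1; 43 -25 -1 0 0 0 -1; 43 -25 -1 0 0 0 -1; 43 -25 -1 0 0 0 -1; 43 -25 -1 0 0 0 -1; 0 0 0 0 0 0.145 -1"}}

```text
time: 2.55
tcp_pos: [569.0, -90.0, 242.2]
eef_rot: [[0.957, 0.29, 0.002], [0.29, -0.957, 0.002], [0.002, -0.001, -1.0]]
contact_force: [0.1, -0.4, 0.6]
width: 85.4
```

Emit:
{"api": "arm_command", "payload": {"series": "0 0 0 0 0 0.145 -1; 0 0 0 0 0 0.145 -1; 0 0 0 0 0 0.145 -1; 0 0 0 0 0 0.145 -1; 0 0 0 0 0 0.145 -1; 0 0 0 0 0 0.145 -1; 0 0 0 0 0 0.145 -1; 0 0 0 0 0 0.145 -1; 0 0 0 0 0 0.145 -1; 0 0 0 0 0 0.145 -1; 0 0 0 0 0 0.145 -1; 0 0 0 0 0 0.145 -1"}}

```text
time: 3.75
tcp_pos: [388.4, -364.6, 243.2]
eef_rot: [[0.607, -0.788, 0.101], [-0.778, -0.564, 0.276], [-0.16, -0.247, -0.956]]
contact_force: [0.4, -0.8, -0.6]
width: 85.5
```

Emit:
{"api": "arm_command", "payload": {"series": "0 0 0 0 0 0.145 -1; 0 0 0 0 0 0 -1; 0 0 0 0 0 0 -1"}}

```text
time: 4.05
tcp_pos: [358.1, -384.0, 243.1]
eef_rot: [[0.54, -0.833, 0.119], [-0.819, -0.487, 0.304], [-0.195, -0.261, -0.945]]
contact_force: [0.6, 0.1, -0.0]
width: 85.6
```

Run:
```python
from h import *
o=get_obs(); print(o['time'],o['tcp_pos'],o['eef_rot'],o['width'],o['joint_pos'])
w=read_camera('wrist'); pickle.dump((w,o),open('w1.pkl','wb')); save(w,'w1')
cv2.imwrite('pics/w1b.png',cv2.resize(w['pixels'][:,:,::-1],(768,576),interpolation=cv2.INTER_CUBIC))
```

```text
4.05 [ 358.08968336 -384.0125171   243.14508267] [[ 0.53985151 -0.83332888  0.11884161]
 [-0.81881047 -0.4871307   0.30373193]
 [-0.19521719 -0.2612789  -0.94531666]] 85.64003595393079 [-56.65900062  18.79979356  -2.69842475  79.77446018  15.43941955
 179.94267339]
```

View pics/w1b.png

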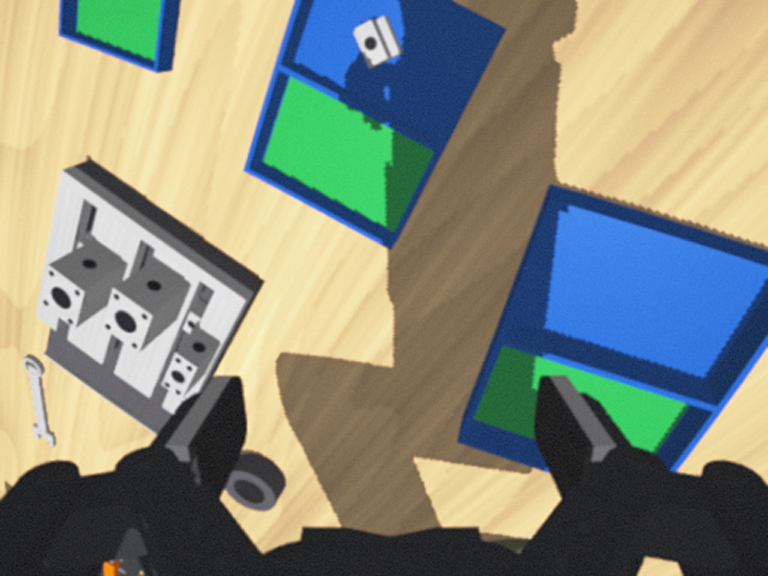

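```bash
cat >> h.py <<'E'
from scipy.spatial.transform import Rotation as Ro
def Rdown(yaw):
    a=np.radians(yaw); X=[np.cos(a),np.sin(a),0]; Y=[np.sin(a),-np.cos(a),0]
    return np.array([X,Y,[0,0,-1]]).T
def plan6(target,Rt,n=None,jaw=-1,obs=None):
    o=obs or get_obs(); p=np.array(o['tcp_pos']); R=o['eef_rot']
    v=Ro.from_matrix(R.T@Rt).as_rotvec(); d=np.array(target,float)-p
    n=n or max(1,int(np.ceil(max(np.linalg.norm(d)/48,np.degrees(np.linalg.norm(v))/8.3))))
    q=p.copy();C=R.copy(); rows=[]
    for k in range(n):
        e=C.T@(p+d*(k+1)/n-q); e=np.round(e,1); w=np.round(v/n,4)
        q=q+C@e; C=C@Ro.from_rotvec(w).as_matrix(); rows.append(np.r_[e,w])
    print('n',n,'end',np.round(q,1),np.degrees(np.arctan2(C[1,0],C[0,0])).round(2),'tilt',np.degrees(np.arccos(-C[2,2])).round(2))
    print('; '.join(' '.join('%g'%x for x in r)+' %g'%jaw for r in rows))
E
python3 - <<'E'
from h import *
plan6([400,-340,243],Rdown(20))
E
```

```text
n 10 end [ 400. -340.  243.] 19.98 tilt 0.03
-1.3 -5.5 1.8 -0.0359 -0.0015 -0.1348 -1; -0.6 -5.8 1.7 -0.0359 -0.0015 -0.1348 -1; 0.3 -5.8 1.4 -0.0359 -0.0015 -0.1348 -1; 1 -5.7 1.2 -0.0359 -0.0015 -0.1348 -1; 1.8 -5.6 1 -0.0359 -0.0015 -0.1348 -1; 2.5 -5.4 0.8 -0.0359 -0.0015 -0.1348 -1; 3.2 -5 0.7 -0.0359 -0.0015 -0.1348 -1; 3.9 -4.5 0.4 -0.0359 -0.0015 -0.1348 -1; 4.4 -4 0.3 -0.0359 -0.0015 -0.1348 -1; 5 -3.4 0.1 -0.0359 -0.0015 -0.1348 -1
```

Emit:
{"api": "arm_command", "payload": {"series": "0 0 0 -0.036 -0.0015 -0.135 -1; 0 0 0 -0.036 -0.0015 -0.135 -1; 0 0 0 -0.036 -0.0015 -0.135 -1; 0 0 0 -0.036 -0.0015 -0.135 -1; 0 0 0 -0.036 -0.0015 -0.135 -1; 0 0 0 -0.036 -0.0015 -0.135 -1; 0 0 0 -0.036 -0.0015 -0.135 -1; 0 0 0 -0.036 -0.0015 -0.135 -1; 0 0 0 -0.036 -0.0015 -0.135 -1; 0 0 0 -0.036 -0.0015 -0.135 -1"}}

```text
time: 5.1
tcp_pos: [360.3, -381.9, 243.7]
eef_rot: [[0.936, 0.352, 0.0], [0.352, -0.936, -0.003], [-0.001, 0.003, -1.0]]
contact_force: [-0.6, 0.3, -0.2]
width: 85.7
```

Run:
```python
from h import *
o=get_obs(); print(o['time'],o['tcp_pos'],o['joint_pos'])
plan6([570,-90,243],Rdown(88.3))
```

```text
5.1 [ 360.34566605 -381.90317879  243.66814284] [-4.65994286e+01  9.50327763e+00 -1.19275210e+01  6.84493769e+01
 -1.01831619e-01  1.12760343e+02]
n 9 end [570. -90. 243.] 88.3 tilt 0.02
33.2 -22.1 -0 0.0002 0.0003 -0.1312 -1; 35.9 -17.6 -0 0.0002 0.0003 -0.1312 -1; 37.8 -12.8 0 0.0002 0.0003 -0.1312 -1; 39.2 -7.7 0 0.0002 0.0003 -0.1312 -1; 39.9 -2.5 0.1 0.0002 0.0003 -0.1312 -1; 39.8 2.7 0 0.0002 0.0003 -0.1312 -1; 39.1 7.9 0.1 0.0002 0.0003 -0.1312 -1; 37.8 13 0.1 0.0002 0.0003 -0.1312 -1; 35.8 17.8 0.1 0.0002 0.0003 -0.1312 -1
```

Emit:
{"api": "arm_command", "payload": {"series": "33 -22 0 0 0 -0.131 -1; 36 -18 0 0 0 -0.131 -1; 38 -13 0 0 0 -0.131 -1; 39 -8 0 0 0 -0.131 -1; 40 -2 0 0 0 -0.131 -1; 40 3 0 0 0 -0.131 -1; 39 8 0 0 0 -0.131 -1; 38 13 0 0 0 -0.131 -1; 36 18 0 0 0 -0.131 -1; 10 0 0 0 0 0 -1; 0 0 0 0 0 0 -1"}}

```text
time: 6.2
tcp_pos: [572.6, -79.8, 242.7]
eef_rot: [[0.037, 0.999, -0.001], [0.999, -0.037, -0.001], [-0.001, -0.001, -1.0]]
contact_force: [-0.3, -0.2, -0.7]
width: 85.3
```

Run:
```python
from h import *
o=get_obs(); print(o['time'],o['tcp_pos'],o['eef_rot'],o['joint_pos'])
w=read_camera('wrist'); pickle.dump((w,o),open('w1.pkl','wb')); save(w,'w1')
cv2.imwrite('pics/w1c.png',cv2.resize(w['pixels'][:,:,::-1],(768,576),interpolation=cv2.INTER_CUBIC))
```

```text
6.2 [572.64290581 -79.82668189 242.74854857] [[ 3.66431203e-02  9.99327693e-01 -1.20179668e-03]
 [ 9.99328128e-01 -3.66439946e-02 -7.13722625e-04]
 [-7.57281415e-04 -1.17483620e-03 -9.99999023e-01]] [-7.90731392e+00  1.54152002e+01 -4.62115062e+00  7.00262267e+01
 -4.99773295e-02  8.41927057e+01]
```

View pics/w1c.png

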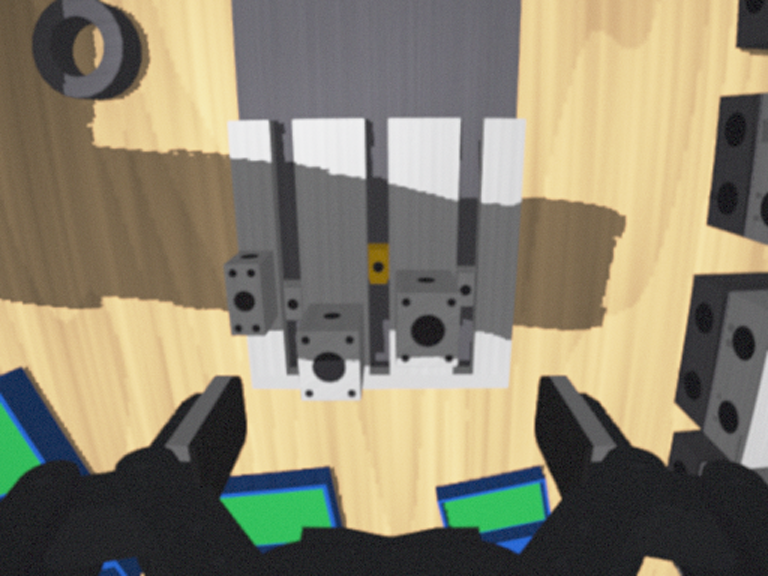

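Run:
```python
from h import *
w,o=pickle.load(open('w1.pkl','rb'))
crop(w,'w1p',145,70,355,265,3.8)
crop(w,'w1q',190,150,330,265,5)
```

```text
(no output)
```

View pics/w1p.png

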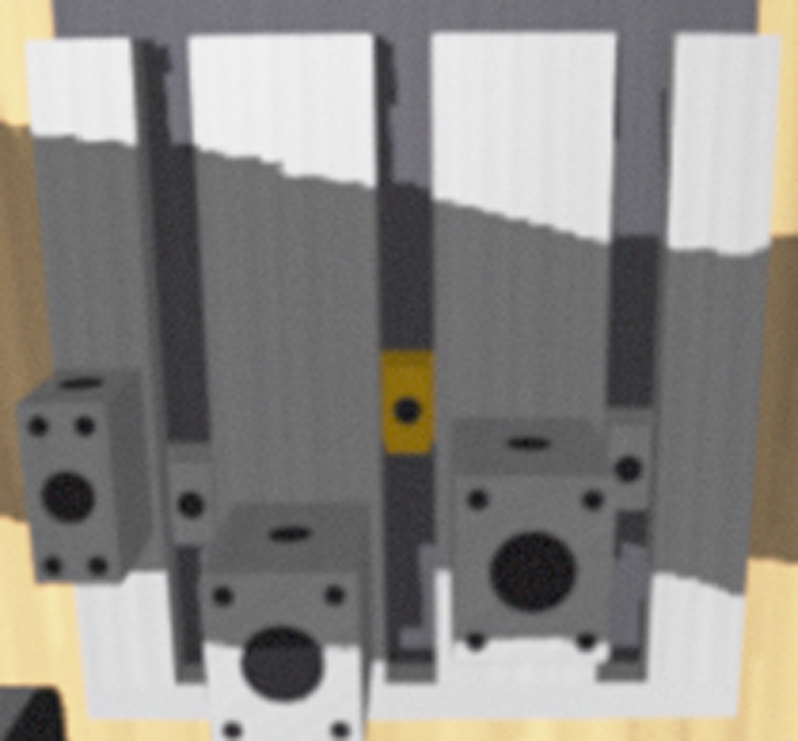

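View pics/w1q.png

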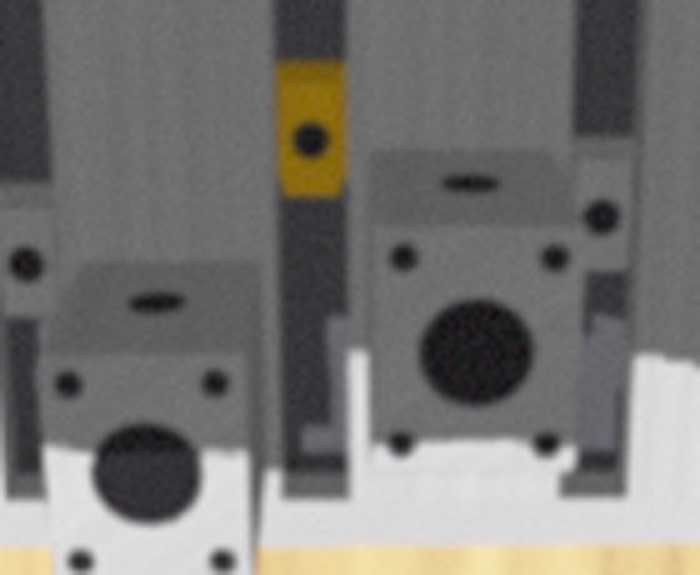

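Run:
```python
from h import *
w,o=pickle.load(open('w1.pkl','rb')); t,s=pickle.load(open('ts0.pkl','rb'))
C=[((27,38),(100,100)),((780,36),(100,-100)),((90,717),(-100,100)),((740,715),(-100,-100)),((135,40),(100,72)),((189,37),(100,56)),((374,35),(100,8)),((432,34),(100,-8)),((616,33),(100,-56)),((675,35),(100,-72)),((176,683),(-88,72)),((386,682),(-88,8)),((436,682),(-88,-8)),((647,682),(-88,-72))]
uv=uncrop([c[0] for c in C],145,70,3.8); L=[(*c[1],36) for c in C]
p,m,r=fit([(w,o,L,uv)],[563,-93,1.54]); print(p,np.degrees(p[2]),m); print(r.tolist())
# free z too
f=lambda q:(proj(w,place(q,L),o)-uv).ravel()
q=least_squares(f,[*p,0],x_scale=[1,1,.01,1]); print('zfree',q.x,np.abs(q.fun).max())
P=[563.9,-93.7,1.5406]
for pp in (p,):
    inpl=lambda W:(np.array(W)-[pp[0],pp[1],0])@Rz(pp[2])
    print('nut',inpl(onplane(w,uncrop([(382,363),(433,363),(433,453),(384,453)],145,70,3.8),32,o)))
    print('a',inpl(onplane(w,uncrop([(455,475),(610,475)],145,70,3.8),91,o)))
    print('b',inpl(onplane(w,uncrop([(210,572),(366,572)],145,70,3.8),91,o)))
np.save('plate.npy',p)
```

```text
[562.16619783 -94.5952648    1.5392938 ] 88.19503796811864 1.1760765738996213
[[-0.1, 0.7], [0.6, -0.4], [-0.2, 0.3], [-0.9, 0.2], [-1.2, -0.5], [0.4, -0.1], [-0.4, -0.3], [0.4, -0.1], [0.1, 0.1], [0.5, -0.4], [-0.1, 0.2], [-0.2, 0.4], [0.5, 0.4], [0.3, -0.0]]
zfree [562.15339396 -94.7068052    1.53927664  -0.89028921] 1.0795992048308563
nut [[ 10.58410227   7.24039551  32.        ]
 [ 10.49837583  -7.2012872   32.        ]
 [-16.11635251  -7.01273807  32.        ]
 [-16.03866433   7.15657345  32.        ]]
a [[ -3.90187594 -12.74766953  91.        ]
 [ -4.11124091 -50.34844398  91.        ]]
b [[-28.95635708  48.31104298  91.        ]
 [-29.07827459   9.39733136  91.        ]]
```

Run:
```python
from h import *
plan6([459,335,235],Rdown(98))
```

```text
n 9 end [459. 335. 235.] 98.0 tilt 0.03
45.7 -14.3 0.8 -0.0002 0.0001 -0.0198 -1; 46.1 -13.5 0.9 -0.0002 0.0001 -0.0198 -1; 46.2 -12.5 0.8 -0.0002 0.0001 -0.0198 -1; 46.5 -11.6 0.8 -0.0002 0.0001 -0.0198 -1; 46.8 -10.7 0.9 -0.0002 0.0001 -0.0198 -1; 46.9 -9.7 0.8 -0.0002 0.0001 -0.0198 -1; 47.1 -8.8 0.9 -0.0002 0.0001 -0.0198 -1; 47.3 -7.9 0.8 -0.0002 0.0001 -0.0198 -1; 47.4 -7 0.9 -0.0002 0.0001 -0.0198 -1
```

Emit:
{"api": "arm_command", "payload": {"series": "46 -14 1 0 0 -0.02 -1; 46 -13 1 0 0 -0.02 -1; 46 -12 1 0 0 -0.02 -1; 47 -12 1 0 0 -0.02 -1; 47 -11 1 0 0 -0.02 -1; 47 -10 1 0 0 -0.02 -1; 47 -9 1 0 0 -0.02 -1; 47 -8 1 0 0 -0.02 -1; 47 -7 0 0 0 -0.02 -1; 0 0 0 0 0 0 -1; 0 0 0 0 0 0 -1"}}

```text
time: 7.35
tcp_pos: [459.5, 333.3, 234.6]
eef_rot: [[-0.139, 0.99, -0.001], [0.99, 0.139, -0.002], [-0.002, -0.001, -1.0]]
contact_force: [-0.5, -1.1, -0.8]
width: 85.5
```

Run:
```python
from h import *
o=get_obs(); print(o['time'],o['tcp_pos'],o['eef_rot'],o['joint_pos'])
w=read_camera('wrist'); pickle.dump((w,o),open('w2.pkl','wb')); save(w,'w2')
cv2.imwrite('pics/w2c.png',cv2.resize(w['pixels'][:,:,::-1],(768,576),interpolation=cv2.INTER_CUBIC))
```

```text
7.35 [459.54961173 333.27026325 234.59443303] [[-1.39297234e-01  9.90250294e-01 -7.97201741e-04]
 [ 9.90249416e-01  1.39295768e-01 -1.66834848e-03]
 [-1.54103575e-03 -1.02182489e-03 -9.99998291e-01]] [ 3.59794691e+01  1.44761538e+01 -6.91189752e+00  6.87050696e+01
 -5.05189151e-02  1.17972363e+02]
```

View pics/w2c.png

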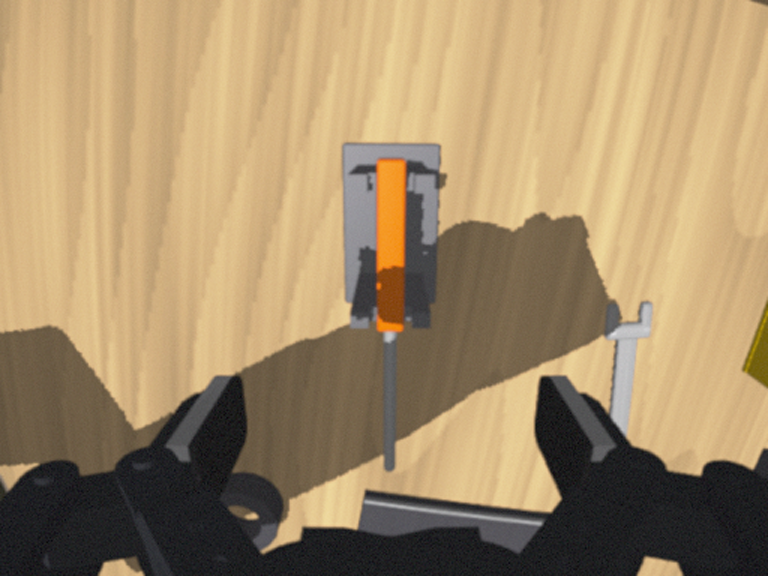

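Run:
```python
from h import *
w,o=pickle.load(open('w2.pkl','rb'))
crop(w,'w2p',215,85,305,325,2.5)
b=uncrop([(343,144),(440,144),(345,302),(437,302)],0,0,1.5)
L=[(-60,-35,10),(-60,35,10),(60,-35,10),(60,35,10)]
p,m,r=fit([(w,o,L,b)],[460,345,-1.44]); print('rest',p,np.degrees(p[2]),m,r.tolist()); np.save('rest.npy',p)
h=uncrop([(376,158),(406,158),(376,330),(404,330)],0,0,1.5)
L=[(-50,-8,101),(-50,8,101),(50,-8,101),(50,8,101)]
k,m,r=fit([(w,o,L,h)],[460,345,-1.44]); print('pick',k,np.degrees(k[2]),m,r.tolist()); np.save('pick.npy',k)
print(onplane(w,uncrop([(389,470)],0,0,1.5),93,o), place(k,[(150,0,93),(154,0,93)]))
print('pick in rest',(np.array([*k[:2],0])-[*p[:2],0])@Rz(p[2]))
```

```text
rest [457.90571735 341.60214729  -1.43371512] -82.1458253535287 1.0651203773508087 [[-0.7, -0.9], [0.7, -0.7], [0.4, 0.9], [-0.4, 1.1]]
pick [456.81191432 345.77205247  -1.43718577] -82.3446791149501 0.7971924660524792 [[0.0, -0.7], [-0.0, -0.6], [0.3, 0.7], [-0.3, 0.8]]
[[477.27555368 192.46351639  93.        ]] [[476.79392108 197.10894539  93.        ]
 [477.32677459 193.14459587  93.        ]]
pick in rest [-4.2802583  -0.51371506  0.        ]
```

View pics/w2p.png

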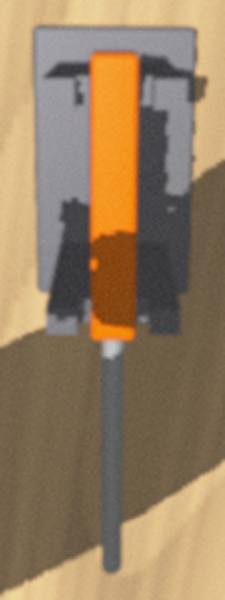

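Emit:
{"api": "arm_command", "payload": {"series": "3 -1 40 0 0 0.005 -1; 0 0 40 0 0 0 -1; 0 0 40 0 0 0 -1; 0 0 25 0 0 0 -1; 0 0 16 0 0 0 -1; 0 0 0 0 0 0 -1; 0 0 0 0 0 0 -0.5", "newtons": 60}}

```text
time: 8.1
tcp_pos: [459.0, 334.8, 74.1]
eef_rot: [[-0.131, 0.991, -0.001], [0.991, 0.131, -0.001], [-0.001, -0.001, -1.0]]
contact_force: [0.1, 0.2, -0.0]
width: 73.1
```

Run:
```python
from h import *
o=get_obs(); print(o['time'],o['tcp_pos'],o['eef_rot'],o['width'])
w=read_camera('wrist'); save(w,'w3')
```

```text
8.1 [459.01873223 334.82663142  74.12144542] [[-1.31315053e-01  9.91340250e-01 -9.30113947e-04]
 [ 9.91340181e-01  1.31313981e-01 -1.13327303e-03]
 [-1.00132221e-03 -1.07087514e-03 -9.99998925e-01]] 73.05579716125997
```

View pics/w3.png

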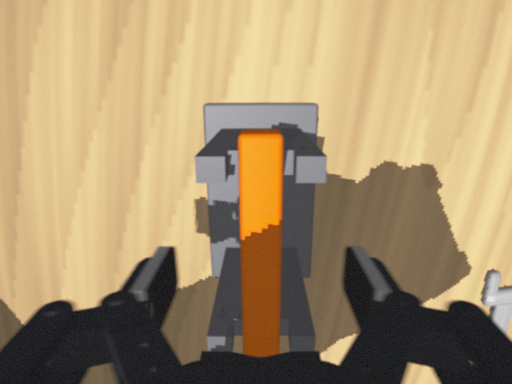

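Emit:
{"api": "arm_command", "payload": {"series": "0 0 0 0 0 0 1; 0 0 0 0 0 0 1; 0 0 0 0 0 0 1; 0 0 0 0 0 0 1; 0 0 0 0 0 0 1; 0 0 0 0 0 0 1; 0 0 0 0 0 0 1; 0 0 0 0 0 0 1", "newtons": 60}}

```text
time: 8.95
tcp_pos: [458.7, 336.5, 74.4]
eef_rot: [[-0.134, 0.991, 0.0], [0.991, 0.134, -0.001], [-0.001, -0.0, -1.0]]
contact_force: [-1.4, -0.3, 6.2]
width: 15.3
```

Emit:
{"api": "arm_command", "payload": {"series": "0 0 -10 0 0 0 1; 0 0 -25 0 0 0 1; 0 0 -40 0 0 0 1; 0 0 -40 0 0 0 1; 0 0 -25 0 0 0 1; 0 0 0 0 0 0 1; 0 0 0 0 0 0 1"}}

```text
time: 9.65
tcp_pos: [458.5, 336.5, 213.9]
eef_rot: [[-0.134, 0.991, -0.0], [0.991, 0.134, -0.0], [-0.0, -0.0, -1.0]]
contact_force: [0.2, 0.6, -1.3]
width: 15.0
```

Run:
```python
from h import *
o=get_obs(); print(o['time'],o['tcp_pos'],o['eef_rot'],o['width'],o['contact_force'])
t=read_camera('top');s=read_camera('scene'); pickle.dump((t,s,o),open('ts1.pkl','wb'))
crop(t,'t1',75,100,235,220,5); crop(s,'s1',290,100,460,280,4)
```

```text
9.65 [458.54526801 336.47526498 213.89818703] [[-1.33816786e-01  9.91006031e-01 -3.39418088e-04]
 [ 9.91006037e-01  1.33816660e-01 -3.69708196e-04]
 [-3.20963257e-04 -3.85838537e-04 -9.99999874e-01]] 15.039018920865258 [ 0.20946399  0.60647347 -1.29065004]
```

View pics/s1.png

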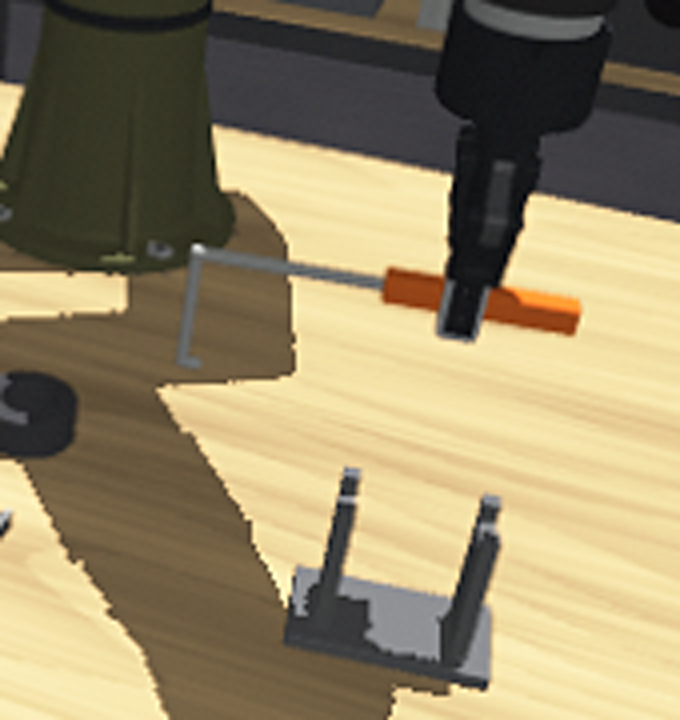

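View pics/t1.png

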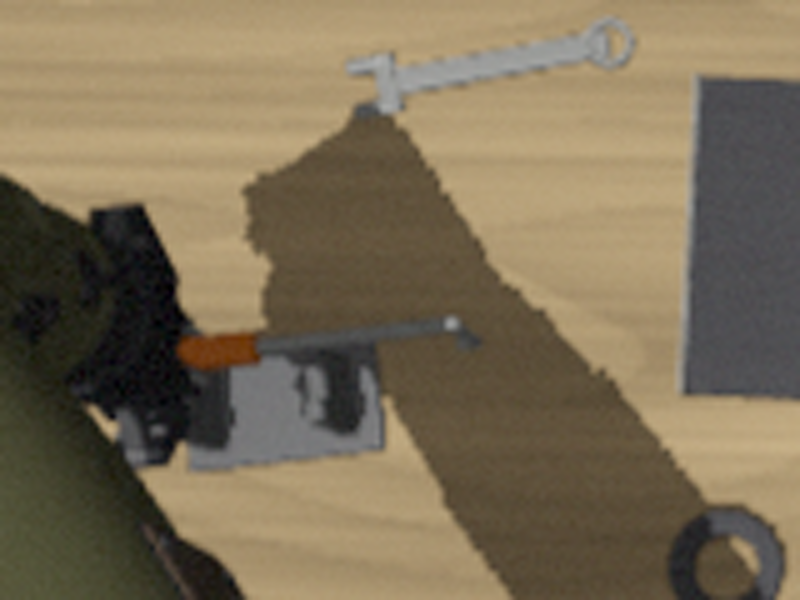

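```bash
cat >> h.py <<'E'
# pick pose in tool (tool x = -pick x): origin at tool (9.5,0,-18.6)
def pick2tool(P): P=np.atleast_2d(np.array(P,float)); return np.c_[9.5-P[:,0],P[:,1],-18.6-P[:,2]]
def pick2world(P,o): return pick2tool(P)@o['eef_rot'].T+o['tcp_pos']
E
python3 - <<'E'
from h import *
t,s,o=pickle.load(open('ts1.pkl','rb'))
P=[(150,0,4),(150,0,-70),(138.5,0,-70),(50,0,0)]
W=pick2world(P,o); print(W.round(1))
print((proj(t,W)+.5-[75,100])*5); print((proj(s,W)+.5-[290,100])*4)
E
```

```text
[[477.4 197.2 236.5]
 [477.3 197.2 162.5]
 [475.8 208.6 162.5]
 [464.  296.3 232.5]]
[[452.79297458 324.9480476 ]
 [477.77645301 344.65781131]
 [456.71787904 347.13564102]
 [259.03002504 348.97360936]]
[[200.77025003 246.96149702]
 [184.10315595 361.59321007]
 [204.11365461 365.31296392]
 [385.88490772 285.07536083]]
```

Run:
```python
from h import *
plan6([565.5,9.9,180],Rdown(88.2),jaw=1)
```

```text
n 8 end [565.5   9.9 180. ] 88.2 tilt 0.01
-42.2 7.9 4.1 -0.0004 0.0003 0.0207 1; -41.9 8.8 4 -0.0004 0.0003 0.0207 1; -41.8 9.7 4.1 -0.0004 0.0003 0.0207 1; -41.6 10.5 4 -0.0004 0.0003 0.0207 1; -41.4 11.4 4.1 -0.0004 0.0003 0.0207 1; -41.1 12.3 4 -0.0004 0.0003 0.0207 1; -40.9 13 4 -0.0004 0.0003 0.0207 1; -40.6 14 4 -0.0004 0.0003 0.0207 1
```

Emit:
{"api": "arm_command", "payload": {"series": "-20 3 0 0 0 0.01 1; -32 7 0 0 0 0.02 1; -42 9 0 0 0 0.02 1; -42 9 0 0 0 0.02 1; -42 10 0 0 0 0.02 1; -42 11 0 0 0 0.02 1; -42 12 4 0 0 0.02 1; -34 11 10 0 0 0.02 1; -24 9 10 0 0 0.015 1; -12 5 8 0 0 0 1; 0 0 0 0 0 0 1; 0 0 0 0 0 0 1"}}

```text
time: 10.95
tcp_pos: [562.9, 10.1, 180.9]
eef_rot: [[0.03, 1.0, -0.003], [1.0, -0.03, -0.0], [-0.0, -0.003, -1.0]]
contact_force: [-0.4, -1.0, -1.6]
width: 15.3
```

Run:
```python
from h import *
o=get_obs(); print(o['time'],o['tcp_pos'],o['eef_rot'],o['width'],o['contact_force'])
t=read_camera('top');s=read_camera('scene');w=read_camera('wrist'); pickle.dump((t,s,w,o),open('ts2.pkl','wb'))
crop(t,'t2',190,95,330,200,5); crop(s,'s2',140,120,310,285,4)
cv2.imwrite('pics/w4.png',cv2.resize(w['pixels'][:,:,::-1],(768,576),interpolation=cv2.INTER_CUBIC))
pl=np.load('plate.npy'); P=[(150,0,4),(150,0,-70),(138.5,0,-70),(50,0,0)]
W=pick2world(P,o); print(((W-[pl[0],pl[1],0])@Rz(pl[2])).round(1))
print('t',(proj(t,W)+.5-[190,95])*5); print('s',(proj(s,W)+.5-[140,120])*4)
print('yaw',np.degrees(np.arctan2(o['eef_rot'][1,0],o['eef_rot'][0,0])))
```

```text
10.95 [562.87656241  10.08797269 180.93720657] [[ 3.04585695e-02  9.99531245e-01 -3.09286629e-03]
 [ 9.99535996e-01 -3.04592316e-02 -1.67170194e-04]
 [-2.61298162e-04 -3.08633942e-03 -9.99995203e-01]] 15.331512771729242 [-0.4352257  -0.97662531 -1.58117783]
[[-35.8   2.4 203.6]
 [-35.9   2.6 129.6]
 [-24.4   2.6 129.6]
 [ 64.2   2.5 199.5]]
t [[512.32743476 216.59294556]
 [498.06564333 244.01854677]
 [477.72980449 243.09270336]
 [323.9239486  209.59381513]]
s [[220.04627953 150.03161428]
 [228.52186117 256.29722325]
 [243.70913612 261.07652761]
 [363.24123888 196.37972376]]
yaw 88.25458250746136
```

View pics/t2.png

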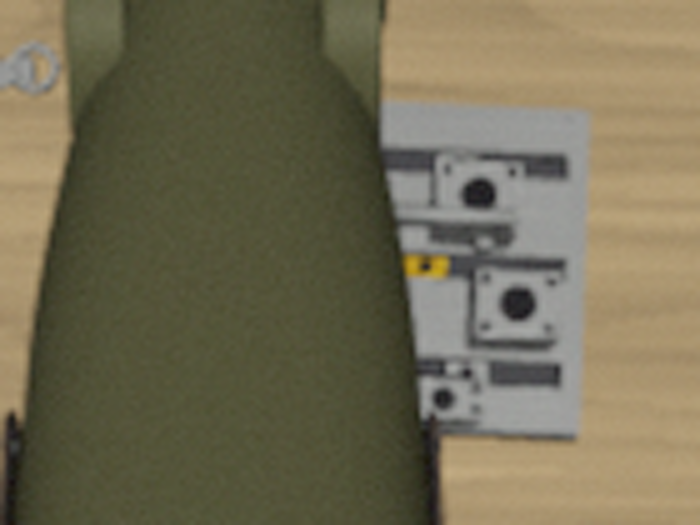

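View pics/s2.png

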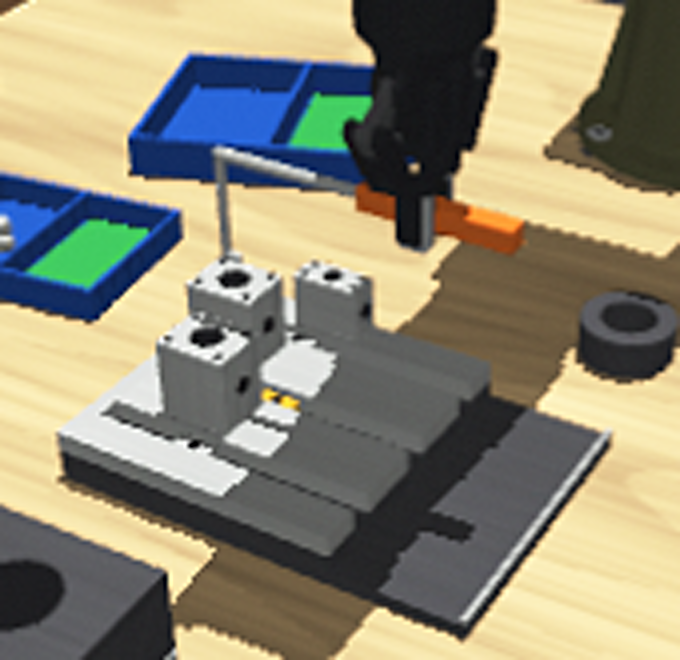

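View pics/w4.png

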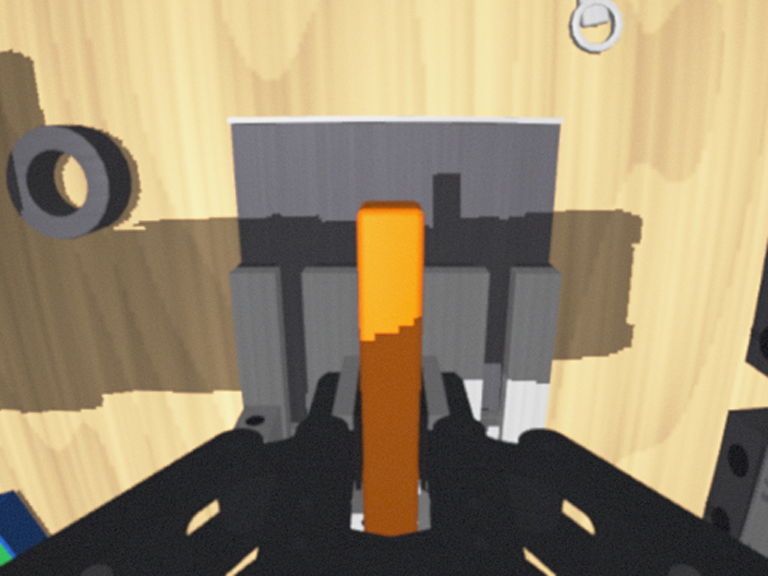

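Emit:
{"api": "arm_command", "payload": {"series": "0 2.5 10 0 0 0 1; 0 0 20 0 0 0 1; 0 0 25 0 0 0 1; 0 0 20 0 0 0 1; 0 0 8 0 0 0 1; 0 0 0 0 0 0 1; 0 0 0 0 0 0 1"}}

```text
time: 11.8
tcp_pos: [566.7, 9.5, 99.4]
eef_rot: [[0.03, 1.0, -0.0], [1.0, -0.03, -0.001], [-0.001, -0.0, -1.0]]
contact_force: [0.0, -0.7, -0.3]
width: 15.0
```

```bash
cat > look.py <<'E'
from h import *
import sys
n=sys.argv[1]
o=get_obs(); print(o['time'],o['tcp_pos'].round(1),o['width'].round(1),o['contact_force'].round(1))
t=read_camera('top');s=read_camera('scene');w=read_camera('wrist'); pickle.dump((t,s,w,o),open(n+'.pkl','wb'))
crop(t,n+'_t',190,95,330,200,5); crop(s,n+'_s',140,150,290,285,5)
cv2.imwrite('pics/'+n+'_w.png',cv2.resize(w['pixels'][:,:,::-1],(768,576),interpolation=cv2.INTER_CUBIC))
pl=np.load('plate.npy'); P=[(150,0,4),(150,0,-73.5),(138.5,0,-73.5),(50,0,0)]
W=pick2world(P,o); print(((W-[pl[0],pl[1],0])@Rz(pl[2])).round(1).tolist())
print('t',((proj(t,W)+.5-[190,95])*5).round(0).tolist()); print('s',((proj(s,W)+.5-[140,150])*5).round(0).tolist())
E
python3 look.py l3
```

```text
Traceback (most recent call last):
  File "look.py", line 4, in <module>
    o=get_obs(); print(o['time'],o['tcp_pos'].round(1),o['width'].round(1),o['contact_force'].round(1))
                                                       ^^^^^^^^^^^^^^^^
AttributeError: 'float' object has no attribute 'round'
```

```bash
sed -i "s/o\['width'\].round(1)/round(o['width'],1)/" look.py; python3 look.py l3
```

```text
11.8 [566.7   9.5  99.4] 15.0 [ 0.  -0.7 -0.3]
[[-36.3, -1.4, 122.1], [-36.4, -1.4, 44.6], [-24.9, -1.3, 44.6], [63.7, -1.3, 118.0]]
t [[498.0, 240.0], [485.0, 265.0], [466.0, 264.0], [322.0, 233.0]]
s [[281.0, 187.0], [291.0, 314.0], [310.0, 320.0], [453.0, 248.0]]
```

View pics/l3_s.png

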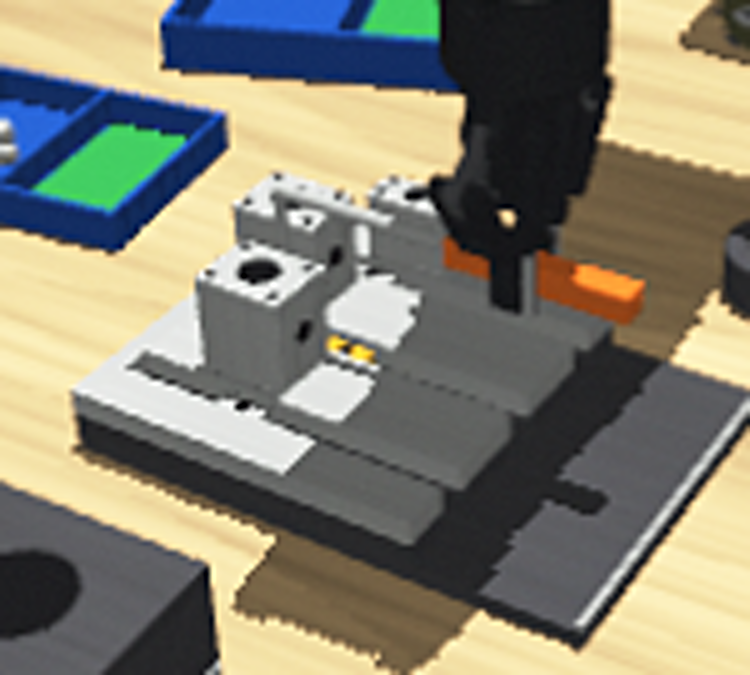

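View pics/l3_t.png

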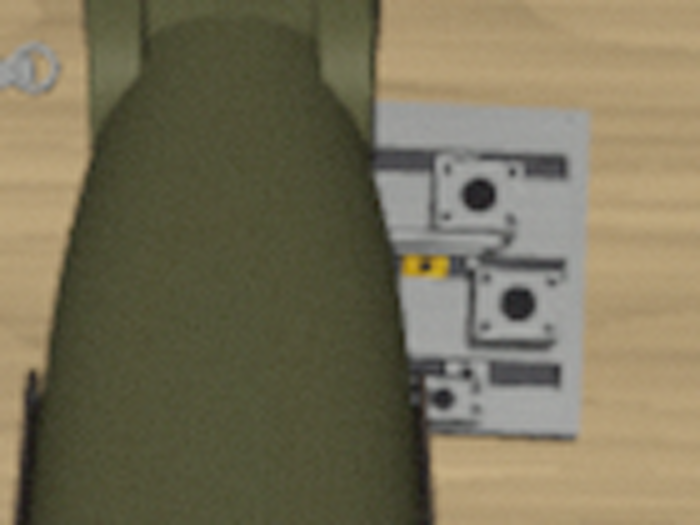

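Emit:
{"api": "arm_command", "payload": {"series": "0 -1 8 0 0 0 1; 0 0 8 0 0 0 1; 0 0 6 0 0 0 1; 0 0 5 0 0 0 1; 0 0 0 0 0 0 1; 0 0 0 0 0 0 1"}}

```text
time: 12.55
tcp_pos: [565.0, 9.2, 71.6]
eef_rot: [[0.031, 1.0, -0.001], [1.0, -0.031, -0.001], [-0.001, -0.001, -1.0]]
contact_force: [-1.2, -0.6, -1.9]
width: 15.1
```

```bash
python3 look.py l4
```

```text
12.55 [565.    9.2  71.6] 15.1 [-1.2 -0.6 -1.9]
[[-36.6, 0.3, 94.3], [-36.7, 0.4, 16.8], [-25.2, 0.4, 16.8], [63.4, 0.4, 90.2]]
t [[493.0, 252.0], [481.0, 276.0], [462.0, 275.0], [321.0, 245.0]]
s [[286.0, 232.0], [297.0, 355.0], [314.0, 361.0], [455.0, 294.0]]
```

View pics/l4_s.png

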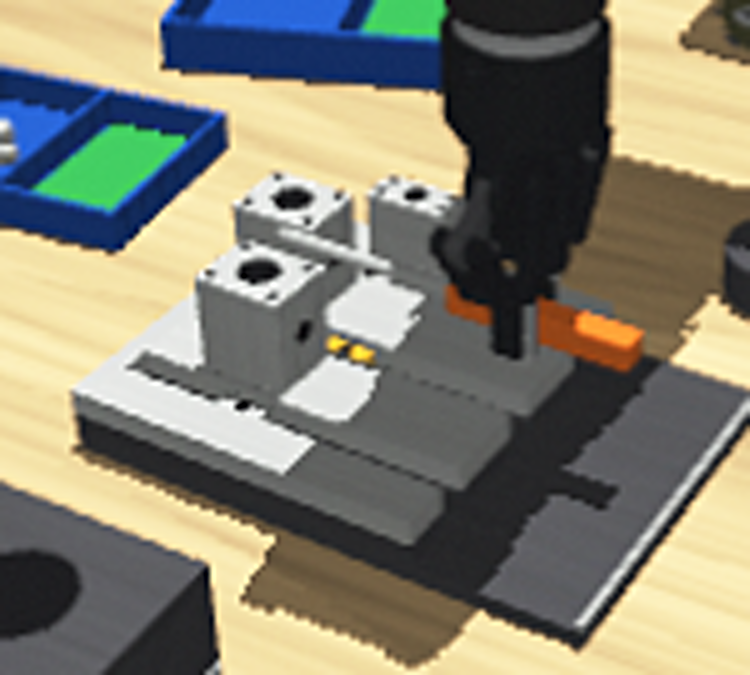

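View pics/l4_t.png

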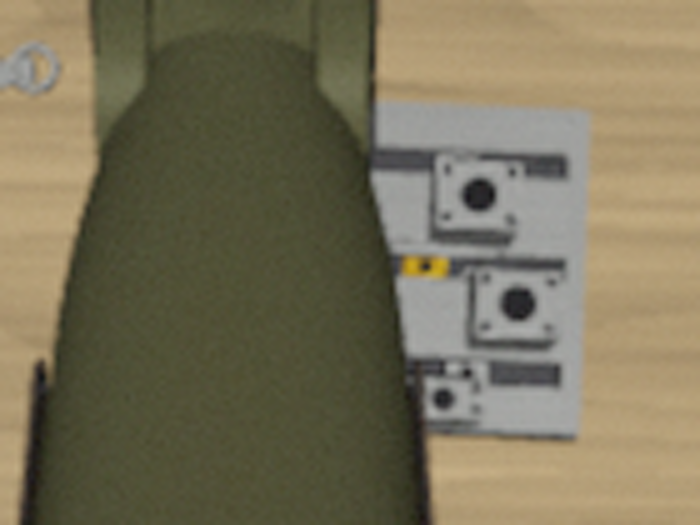

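Emit:
{"api": "arm_command", "payload": {"series": "0 0 2.5 0 0 0 1; 0 0 2 0 0 0 1; 0 0 0 0 0 0 1; 4 0 0 0 0 0 1; 8 0 0 0 0 0 1; 10 0 0 0 0 0 1; 10 0 0 0 0 0 1; 10 0 0 0 0 0 1; 6 0 0 0 0 0 1; 2 0 0 0 0 0 1; 0 0 0 0 0 0 1"}}

```text
time: 13.8
tcp_pos: [566.7, 59.7, 67.2]
eef_rot: [[0.03, 1.0, -0.001], [1.0, -0.03, -0.001], [-0.001, -0.001, -1.0]]
contact_force: [0.1, -0.0, -2.2]
width: 14.6
```

```bash
python3 look.py l5
```

```text
13.8 [566.7  59.7  67.2] 14.6 [ 0.1 -0.  -2.2]
[[13.8, 0.2, 89.9], [13.8, 0.2, 12.4], [25.3, 0.2, 12.4], [113.8, 0.3, 85.8]]
t [[406.0, 249.0], [399.0, 273.0], [380.0, 272.0], [235.0, 243.0]]
s [[370.0, 267.0], [377.0, 391.0], [395.0, 398.0], [545.0, 332.0]]
```

View pics/l5_s.png

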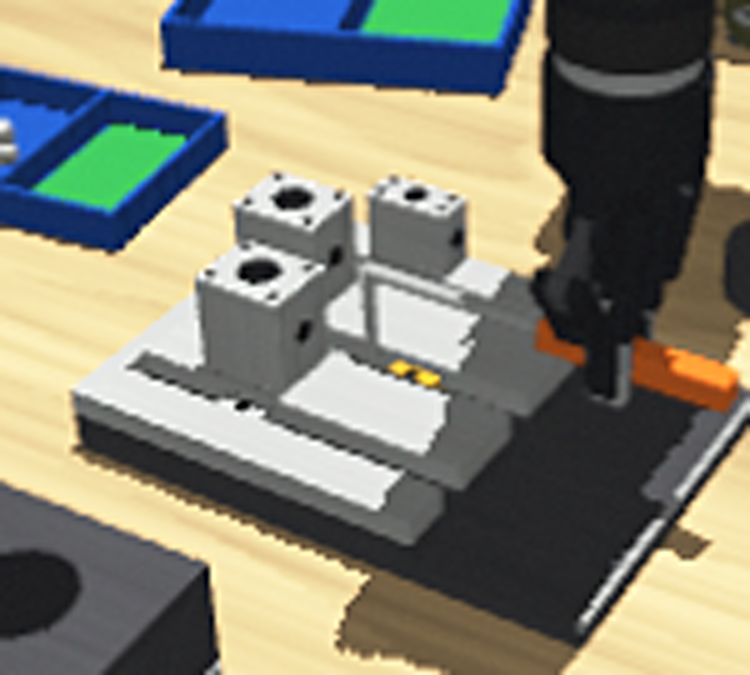

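Emit:
{"api": "arm_command", "payload": {"series": "4 0 0 0 0 0 1; 8 0 0 0 0 0 1; 12 0 0 0 0 0 1; 12 0 0 0 0 0 1; 12 0 0 0 0 0 1; 12 0 0 0 0 0 1; 12 0 0 0 0 0 1; 12 0 0 0 0 0 1; 10 0 0 0 0 0 1; 6 0 0 0 0 0 1; 3 0 0 0 0 0 1; 0 0 0 0 0 0 1"}}

```text
time: 15.15
tcp_pos: [569.8, 162.5, 67.1]
eef_rot: [[0.031, 1.0, -0.001], [1.0, -0.031, -0.001], [-0.001, -0.001, -1.0]]
contact_force: [-1.2, 1.3, -0.8]
width: 14.8
```

```bash
python3 look.py l6
```

```text
15.15 [569.8 162.5  67.1] 14.8 [-1.2  1.3 -0.8]
[[116.8, 0.3, 89.8], [116.7, 0.3, 12.3], [128.2, 0.4, 12.3], [216.7, 0.4, 85.7]]
t [[230.0, 241.0], [233.0, 266.0], [214.0, 265.0], [59.0, 235.0]]
s [[551.0, 327.0], [550.0, 454.0], [570.0, 461.0], [742.0, 397.0]]
```

View pics/l6_s.png

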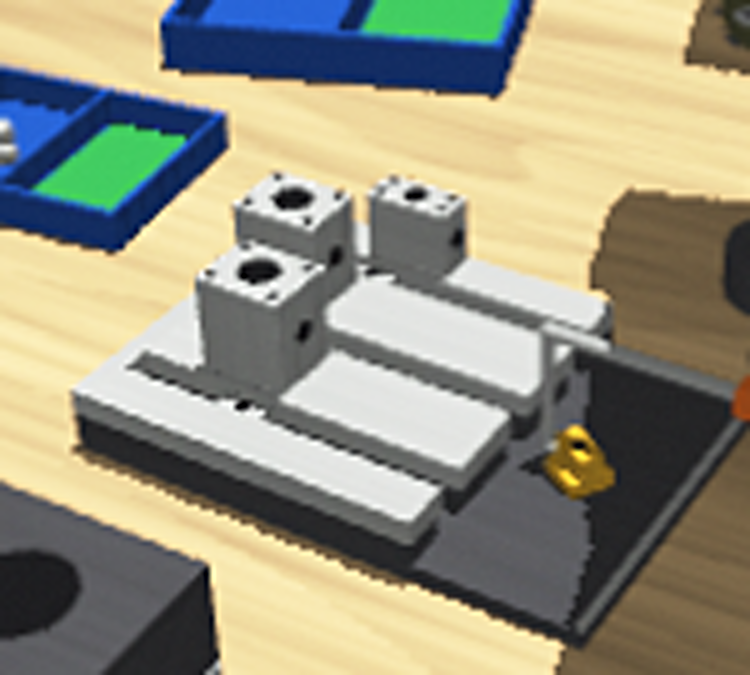

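View pics/l6_t.png

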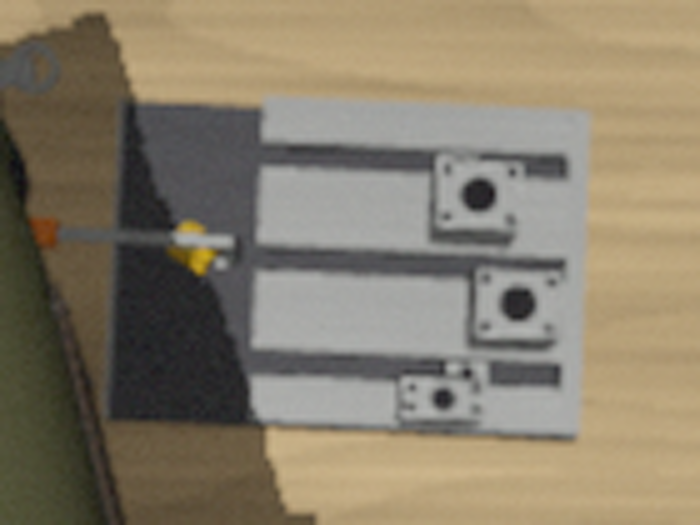

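Emit:
{"api": "arm_command", "payload": {"series": "-4 0 0 0 0 0 1; -4 0 0 0 0 0 1; 0 0 -10 0 0 0 1; 0 0 -20 0 0 0 1; 0 0 -35 0 0 0 1; 0 0 -40 0 0 0 1; 0 0 -25 0 0 0 1; 0 0 -15 0 0 0 1; 0 0 0 0 0 0 1"}}

```text
time: 16.2
tcp_pos: [571.5, 154.6, 215.7]
eef_rot: [[0.031, 1.0, 0.004], [1.0, -0.031, 0.001], [0.001, 0.004, -1.0]]
contact_force: [-0.2, 0.2, -0.9]
width: 15.0
```

Run:
```python
from h import *
o=get_obs();s=read_camera('scene'); crop(s,'s7',220,200,340,290,6)
print(o['tcp_pos'],o['width'])
plan6([458.6,336.5,200],Rdown(97.7),jaw=1,n=7)
```

```text
[571.51180586 154.57499268 215.70417462] 14.982934543136862
n 7 end [458.6 336.5 200. ] 97.68 tilt 0.01
25.5 -16.8 1.9 0.0003 0 -0.0236 1; 25.9 -16.2 2 0.0003 0 -0.0236 1; 26.3 -15.6 1.9 0.0003 0 -0.0236 1; 26.6 -15 1.9 0.0003 0 -0.0236 1; 27 -14.3 2 0.0003 0 -0.0236 1; 27.3 -13.7 1.9 0.0003 0 -0.0236 1; 27.6 -13 2 0.0003 0 -0.0236 1
```

View pics/s7.png

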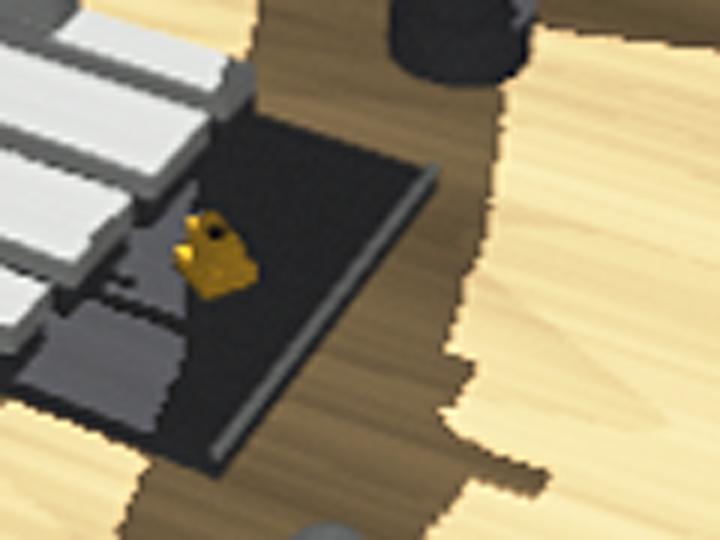

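Nut stands on its flange on the ledge. Back to the rest.

Emit:
{"api": "arm_command", "payload": {"series": "14 -9 0 0 0 -0.013 1; 24 -16 0 0 0 -0.025 1; 28 -17 0 0 0 -0.025 1; 28 -16 0 0 0 -0.025 1; 28 -15 0 0 0 -0.025 1; 28 -14 2 0 0 -0.025 1; 22 -11 5 0 0 -0.025 1; 12 -6 5 0 0 0 1; 0 0 0 0 0 0 1; 0 0 0 0 0 0 1"}}

```text
time: 17.25
tcp_pos: [457.4, 333.4, 199.3]
eef_rot: [[-0.132, 0.991, -0.002], [0.991, 0.132, -0.002], [-0.002, -0.002, -1.0]]
contact_force: [-0.1, -0.1, -2.9]
width: 15.0
```

Run:
```python
from h import *
o=get_obs(); print(o['time'],o['width'],o['tcp_pos'])
plan6([458.6,336.5,110],Rdown(97.7),jaw=1,n=1)
```

```text
17.25 14.970100660949488 [457.35012273 333.38068051 199.2591371 ]
n 1 end [458.6 336.5 110. ] 97.7 tilt 0.0
3.1 1.9 89.2 -0.0023 0.002 -0.0021 1
```

Emit:
{"api": "arm_command", "payload": {"series": "0 2 20 -0.002 0.002 -0.002 1; 0 0 35 0 0 0 1; 0 0 25 0 0 0 1; 0 0 9 0 0 0 1; 0 0 0 0 0 0 1; 0 0 0 0 0 0 1"}}

```text
time: 17.85
tcp_pos: [460.9, 334.2, 112.2]
eef_rot: [[-0.133, 0.991, 0.002], [0.991, 0.133, 0.002], [0.002, 0.002, -1.0]]
contact_force: [1.4, 0.1, -0.8]
width: 15.3
```

Run:
```python
from h import *
o=get_obs(); print(o['time'],o['width'],o['tcp_pos'],o['contact_force'])
plan6([458.9,333.5,74.5],Rdown(97.7),jaw=1,n=1)
w=read_camera('wrist'); save(w,'w8'); s=read_camera('scene'); crop(s,'s8',290,150,460,290,4.5)
```

```text
17.85 15.287885541283021 [460.85435824 334.17710881 112.17293892] [ 1.37707892  0.09374788 -0.81651547]
n 1 end [458.9 333.5  74.5] 97.7 tilt 0.0
-0.5 -2.1 37.7 0.0021 -0.0017 -0.0012 1
```

View pics/w8.png

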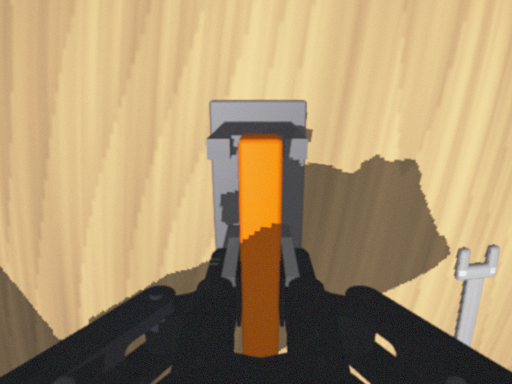

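View pics/s8.png

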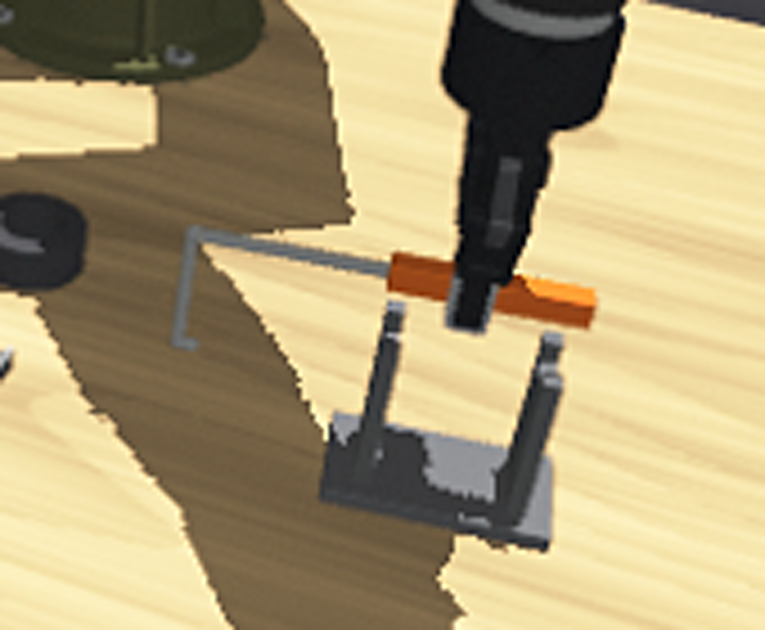

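Emit:
{"api": "arm_command", "payload": {"series": "0 -2 10 0.002 -0.002 0 1; 0 0 8 0 0 0 1; 0 0 0 0 0 0 1; 0 0 0 0 0 0 1; 0 0 0 0 0 0 1"}}

```text
time: 18.45
tcp_pos: [457.9, 334.0, 93.1]
eef_rot: [[-0.134, 0.991, -0.001], [0.991, 0.134, -0.001], [-0.001, -0.001, -1.0]]
contact_force: [0.6, -0.1, -0.8]
width: 14.9
```

Run:
```python
from h import *
o=get_obs(); print(o['time'],o['width'],o['tcp_pos'],o['contact_force'])
plan6([458.9,333.5,75],Rdown(97.7),jaw=1,n=1)
```

```text
18.45 14.857811754005608 [457.94345403 333.99951492  93.14376833] [ 0.55679815 -0.13838296 -0.7997894 ]
n 1 end [458.9 333.5  75. ] 97.7 tilt 0.0
-0.6 0.9 18.1 -0.001 0.0007 -0.0002 1
```

Emit:
{"api": "arm_command", "payload": {"series": "0 1 6 0 0 0 1; 0 0 6 0 0 0 1; 0 0 4 0 0 0 1; 0 0 2 0 0 0 1; 0 0 0 0 0 0 1; 0 0 0 0 0 0 1"}}

```text
time: 19.05
tcp_pos: [458.9, 334.0, 75.0]
eef_rot: [[-0.134, 0.991, -0.001], [0.991, 0.134, -0.001], [-0.001, -0.001, -1.0]]
contact_force: [-0.3, -0.1, -2.2]
width: 15.3
```

Run:
```python
from h import *
o=get_obs(); print(o['time'],o['width'],o['tcp_pos'],o['contact_force'])
w=read_camera('wrist'); save(w,'w9'); s=read_camera('scene'); crop(s,'s9',290,180,460,290,4.5)
```

```text
19.05 15.308672209120145 [458.89814948 334.03743519  75.02242274] [-0.29190589 -0.0577577  -2.16127368]
```

View pics/w9.png

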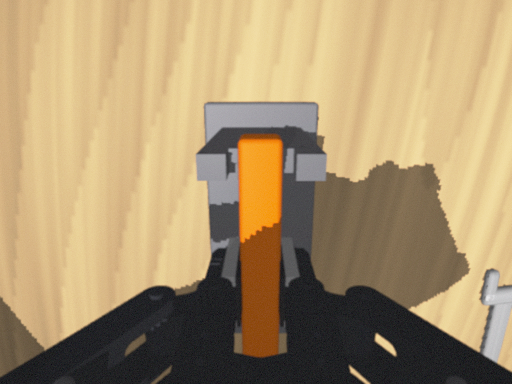

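View pics/s9.png

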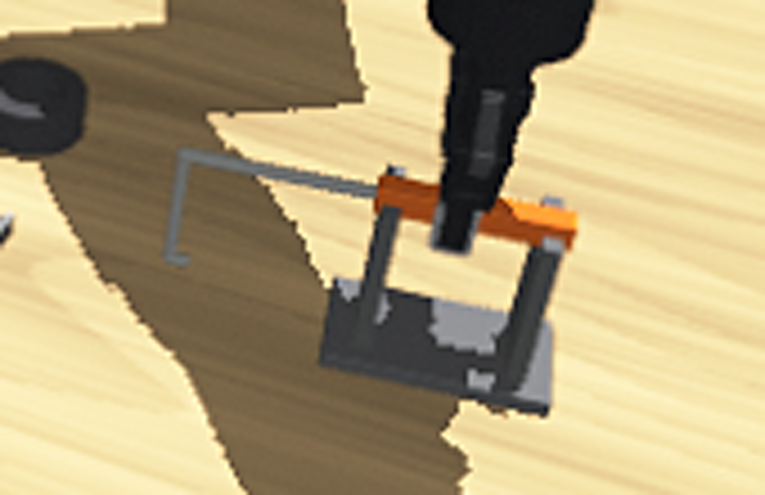

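Emit:
{"api": "arm_command", "payload": {"series": "0 0 0.5 0 0 0 1; 0 0 0 0 0 0 0.4; 0 0 0 0 0 0 0; 0 0 0 0 0 0 -0.5; 0 0 0 0 0 0 -0.8; 0 0 0 0 0 0 -0.8; 0 0 0 0 0 0 -0.8; 0 0 0 0 0 0 -0.8"}}

```text
time: 19.95
tcp_pos: [458.9, 334.0, 74.6]
eef_rot: [[-0.134, 0.991, -0.001], [0.991, 0.134, -0.001], [-0.001, -0.001, -1.0]]
contact_force: [-0.1, 1.2, 0.3]
width: 77.0
```

Emit:
{"api": "arm_command", "payload": {"series": "0 0 -15 0 0 0 -0.8; 0 0 -30 0 0 0 -0.8; 0 0 -40 0 0 0 -0.8; 0 0 -40 0 0 0 -0.8; 0 0 -30 0 0 0 -0.8; 0 0 0 0 0 0 -0.8; 0 0 0 0 0 0 -0.8"}}

```text
time: 20.65
tcp_pos: [459.4, 334.4, 230.1]
eef_rot: [[-0.134, 0.991, 0.0], [0.991, 0.134, 0.0], [0.0, 0.0, -1.0]]
contact_force: [0.8, -0.2, 0.3]
width: 76.8
```

Run:
```python
from h import *
o=get_obs(); print(o['time'],o['width'],o['tcp_pos'],o['contact_force'])
w=read_camera('wrist'); save(w,'w10'); s=read_camera('scene'); crop(s,'s10',290,180,460,290,4.5)
t=read_camera('top'); crop(t,'t10',95,130,260,220,4.5); pickle.dump((t,s,w,o),open('l10.pkl','wb'))
```

```text
20.65 76.82634162365194 [459.41542015 334.43300515 230.1032477 ] [ 0.82340876 -0.21934207  0.33870711]
```

View pics/w10.png

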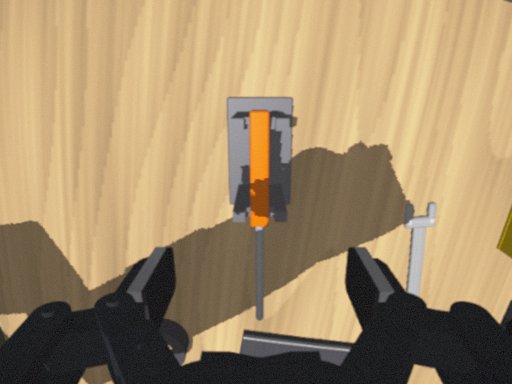

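View pics/s10.png

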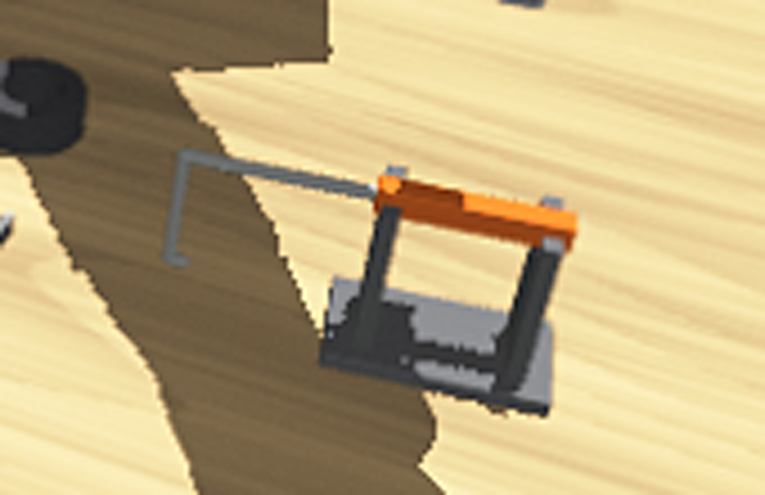

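View pics/t10.png

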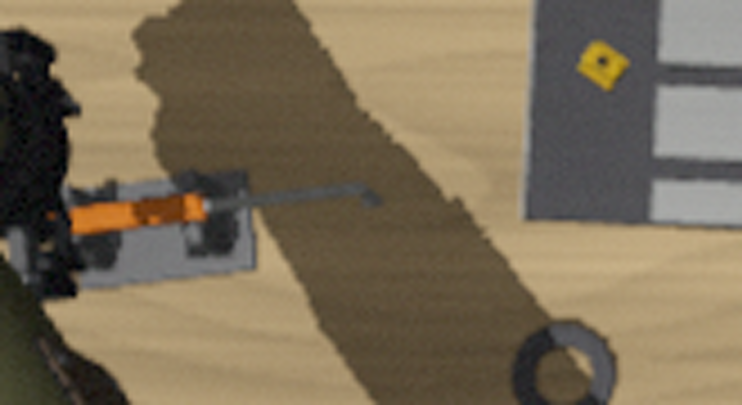

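Run:
```python
from h import *
t,s,w,o=pickle.load(open('l10.pkl','rb'))
W=onplane(t,uncrop([(602,62)],95,130,4.5),32); print(W)
pl=np.load('plate.npy');print((W-[pl[0],pl[1],0])@Rz(pl[2]))
plan6([W[0,0],W[0,1]-10,190],Rdown(88.2),jaw=-0.8)
```

```text
[[574.5258077  45.03949    32.       ]]
[[139.95476769  -7.95535692  32.        ]]
n 7 end [574.5  35.  190. ] 88.22 tilt 0.02
-44.5 10.8 5.5 -0.0005 0.0003 0.0236 -0.8; -44.2 11.8 5.4 -0.0005 0.0003 0.0236 -0.8; -43.9 12.9 5.5 -0.0005 0.0003 0.0236 -0.8; -43.6 13.9 5.4 -0.0005 0.0003 0.0236 -0.8; -43.3 14.9 5.5 -0.0005 0.0003 0.0236 -0.8; -42.9 16 5.4 -0.0005 0.0003 0.0236 -0.8; -42.5 16.9 5.5 -0.0005 0.0003 0.0236 -0.8
```

Emit:
{"api": "arm_command", "payload": {"series": "-30 7 0 0 0 0.02 -0.8; -45 11 3 0 0 0.024 -0.8; -45 12 6 0 0 0.024 -0.8; -45 14 6 0 0 0.024 -0.8; -45 15 6 0 0 0.024 -0.8; -45 16 6 0 0 0.024 -0.8; -40 16 6 0 0 0.02 -0.8; -10 6 6 0 0 0 -0.8; 0 0 0 0 0 0 -0.8; 0 0 0 0 0 0 -0.8"}}

```text
time: 21.8
tcp_pos: [573.2, 35.6, 189.8]
eef_rot: [[0.026, 1.0, -0.003], [1.0, -0.026, -0.0], [-0.0, -0.003, -1.0]]
contact_force: [-0.2, 0.4, 0.7]
width: 76.8
```

Run:
```python
from h import *
o=get_obs(); print(o['time'],o['width'],o['tcp_pos'],o['contact_force'])
w=read_camera('wrist'); pickle.dump((w,o),open('w11.pkl','wb')); save(w,'w11')
pl=np.load('plate.npy'); W=place(pl,[(140,-8,32)]); u,v=proj(w,W,o)[0].astype(int); print(u,v)
crop(w,'w11n',u-50,v-40,u+50,v+40,8)
print(u-50,v-40)
```

```text
21.8 76.7565248978883 [573.18316602  35.56758002 189.79913893] [-0.20618738  0.35928162  0.70416838]
262 162
212 122
```

View pics/w11.png

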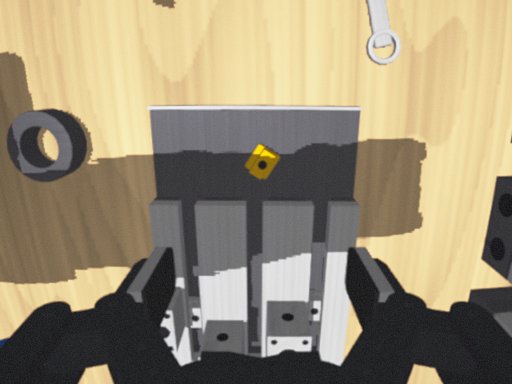

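View pics/w11n.png

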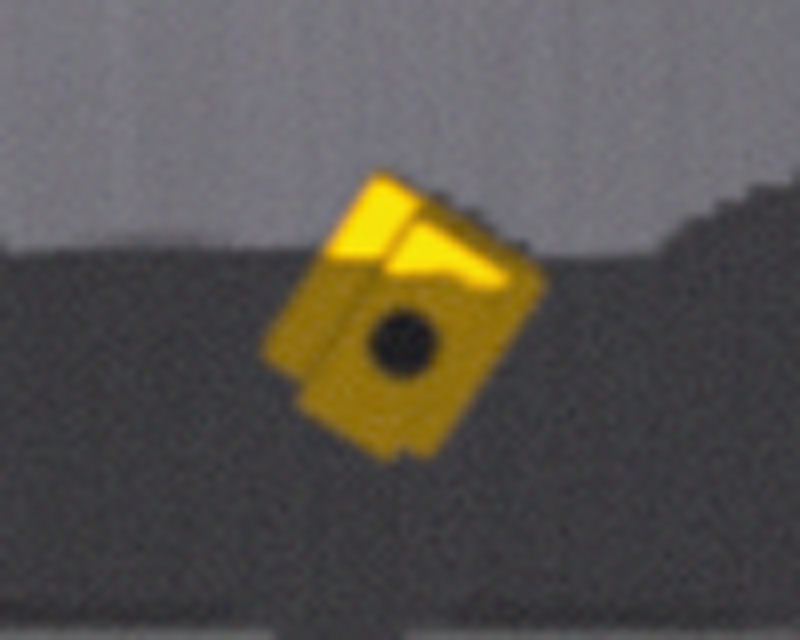

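```bash
cat >> h.py <<'E'
from scipy.optimize import minimize, differential_evolution
def nutfit(w,o,x0,z0,win=60):
    """silhouette fit of upright nut standing at height z0; returns x,y,yaw(mod 180)"""
    im=cv2.cvtColor(w['pixels'],cv2.COLOR_RGB2HSV)
    u,v=proj(w,[[x0[0],x0[1],z0+20]],o)[0].astype(int)
    m=((im[...,0]>18)&(im[...,0]<32)&(im[...,1]>170)&(im[...,2]>70))
    S=6; c=m[v-win:v+win,u-win:u+win].astype(np.uint8)
    n,lab,st,_=cv2.connectedComponentsWithStats(c); k=1+np.argmax(st[1:,4]); c=(lab==k).astype(np.uint8)
    c|= cv2.morphologyEx(c,cv2.MORPH_CLOSE,np.ones((7,7),np.uint8))
    M=cv2.resize(c*255.,None,fx=S,fy=S,interpolation=cv2.INTER_LINEAR)>127
    A=[(x,y,z) for x in(-13,13) for y in(-12,12) for z in(0,10)]; B=[(x,y,z) for x in(-13,13) for y in(-6.5,6.5) for z in(10,22)]
    def f(p):
        R=np.zeros(M.shape,np.uint8)
        for Q in (A,B):
            q=(proj(w,place([p[0],p[1],p[2],z0],Q),o)-[u-win,v-win]+.5)*S
            cv2.fillConvexPoly(R,cv2.convexHull(q.astype(np.float32)).astype(np.int32),1)
        R=R>0; return -(R&M).sum()/(R|M).sum()
    r=differential_evolution(f,[(x0[0]-12,x0[0]+12),(x0[1]-12,x0[1]+12),(-np.pi/2,np.pi/2)],seed=1,maxiter=60,tol=1e-6)
    return r.x,-r.fun,M.sum()/S/S
E
python3 - <<'E'
from h import *
w,o=pickle.load(open('w11.pkl','rb'))
x,q,a=nutfit(w,o,[574,45],10); print(x,np.degrees(x[2]),q,a)
np.save('nut.npy',x)
pl=np.load('plate.npy'); print((np.array([x[0],x[1],0])-[pl[0],pl[1],0])@Rz(pl[2]))
im=w['pixels'].copy(); 
for Q in ([(-13,-12,10),(13,-12,10),(13,12,10),(-13,12,10)],[(-13,-6.5,22),(13,-6.5,22),(13,6.5,22),(-13,6.5,22)]):
    p=proj(w,place([*x,10],Q),o); print(((p+.5-[212,122])*8).round().tolist())
E
```

```text
[573.46015457  43.20140154   0.99761432] 57.15909030493667 0.9178982520960637 718.6666666666666
[138.08402601  -6.94812739   0.        ]
[[430.0, 467.0], [546.0, 285.0], [372.0, 180.0], [259.0, 365.0]]
[[391.0, 470.0], [510.0, 281.0], [413.0, 222.0], [295.0, 413.0]]
```

Emit:
{"api": "arm_command", "payload": {"series": "0 0 0 0 0 -0.146 -0.5; 0 0 0 0 0 -0.146 0; 0 0 0 0 0 -0.146 0.1; 0 0 0 0 0 -0.146 0.12; 0 0 0 0 0 -0.146 0.12; 0 0 0 0 0 -0.146 0.12; 0 0 0 0 0 -0.148 0.12; 0 0 0 0 0 0 0.12; 0 0 0 0 0 0 0.12", "newtons": 60}}

```text
time: 22.75
tcp_pos: [573.9, 36.2, 191.0]
eef_rot: [[-0.84, 0.543, -0.001], [0.543, 0.84, -0.001], [0.0, -0.001, -1.0]]
contact_force: [0.5, 0.0, -0.3]
width: 37.5
```

Run:
```python
from h import *
o=get_obs(); print(o['time'],o['width'],o['tcp_pos'],o['contact_force'])
w=read_camera('wrist'); pickle.dump((w,o),open('w12.pkl','wb')); save(w,'w12')
x,q,a=nutfit(w,o,[573.5,43.7],10); print(x,np.degrees(x[2]),q,a)
plan6([573.5,43.7,70],Rdown(147.2),jaw=0.12,n=1)
```

```text
22.75 37.45580837513506 [573.89025722  36.17872447 191.03088037] [ 0.46102846  0.0282987  -0.25598061]
[573.97257563  43.37225372   0.9845271 ] 56.4092476531628 0.9178751220978285 678.6666666666666
n 1 end [573.5  43.7  70. ] 147.2 tilt 0.0
4.6 6.4 121 -0.0011 -0.0002 -0.0017 0.12
```

View pics/w12.png

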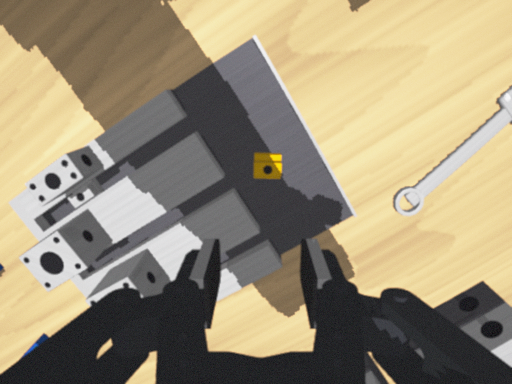

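Emit:
{"api": "arm_command", "payload": {"series": "4 6 20 0 0 0 0.12; 0 0 40 0 0 0 0.12; 0 0 40 0 0 0 0.12; 0 0 24 0 0 0 0.12; 0 0 0 0 0 0 0.12; 0 0 0 0 0 0 0.12; 0 0 0 0 0 0 0.12"}}

```text
time: 23.5
tcp_pos: [575.4, 42.2, 68.6]
eef_rot: [[-0.84, 0.542, 0.002], [0.542, 0.84, -0.001], [-0.002, 0.001, -1.0]]
contact_force: [-0.1, -0.7, 0.1]
width: 37.5
```

Run:
```python
from h import *
o=get_obs(); print(o['time'],o['width'],o['tcp_pos'],o['contact_force'])
w=read_camera('wrist'); pickle.dump((w,o),open('w13.pkl','wb')); save(w,'w13')
x,q,a=nutfit(w,o,[573.7,43.5],10,win=60); print(x,np.degrees(x[2]),q,a)
plan6([573.7,43.5,12],Rdown(147),jaw=0.12,n=1)
```

```text
23.5 37.48885202734278 [575.4452283   42.23670983  68.6228295 ] [-0.06392668 -0.74630808  0.1088227 ]
[573.89046193  43.27150164   0.96663353] 55.384021837399274 0.8637360656230282 1597.0
n 1 end [573.7  43.5  12. ] 147.0 tilt 0.0
2.4 0.1 56.8 0.0007 0.0023 0.0027 0.12
```

View pics/w13.png

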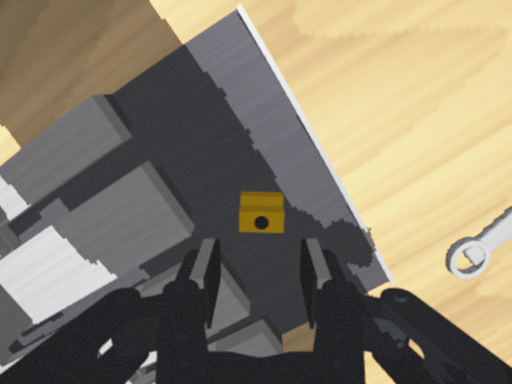

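Emit:
{"api": "arm_command", "payload": {"series": "2 0 15 0 0 0 0.12; 0 0 20 0 0 0 0.12; 0 0 12 0 0 0 0.12; 0 0 6 0 0 0 0.12; 0 0 2 0 0 0 0.12; 0 0 0 0 0 0 0.12; 0 0 0 0 0 0 0.12"}}

```text
time: 24.25
tcp_pos: [572.8, 43.0, 12.4]
eef_rot: [[-0.84, 0.542, 0.0], [0.542, 0.84, -0.001], [-0.001, -0.001, -1.0]]
contact_force: [0.1, -0.2, -0.0]
width: 37.5
```

Run:
```python
from h import *
o=get_obs(); print(o['time'],o['width'],o['tcp_pos'],o['contact_force'])
s=read_camera('scene'); crop(s,'s14',200,180,330,280,6)
w=read_camera('wrist'); save(w,'w14')
```

```text
24.25 37.45336930623769 [572.80673233  43.02878264  12.44559583] [ 0.12032503 -0.18550899 -0.0124545 ]
```

View pics/s14.png

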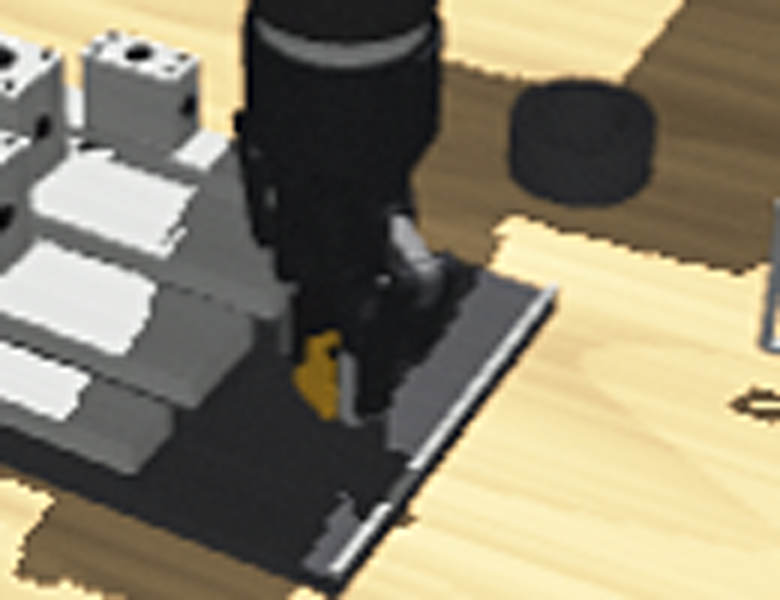

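View pics/w14.png

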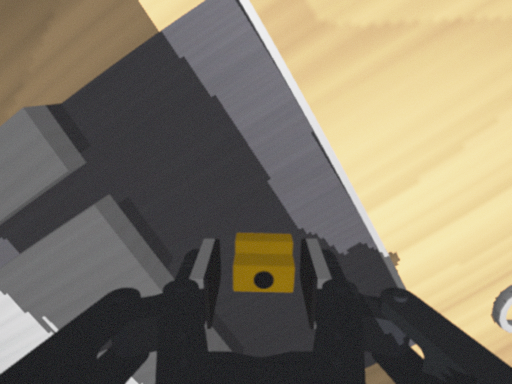

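Nut (264,265) sits between the pads (215 and 308). Close.

Emit:
{"api": "arm_command", "payload": {"series": "0 0 0 0 0 0 0.4; 0 0 0 0 0 0 1; 0 0 0 0 0 0 1; 0 0 0 0 0 0 1; 0 0 0 0 0 0 1; 0 0 0 0 0 0 1", "newtons": 60}}

```text
time: 24.95
tcp_pos: [572.7, 43.2, 12.5]
eef_rot: [[-0.84, 0.542, 0.0], [0.542, 0.84, -0.001], [-0.0, -0.0, -1.0]]
contact_force: [-0.6, 0.8, 5.4]
width: 24.7
```

Emit:
{"api": "arm_command", "payload": {"series": "0 0 -8 0 0 0 1; 0 0 -20 0 0 0 1; 0 0 -40 0 0 0 1; 0 0 -40 0 0 0 1; 0 0 -40 0 0 0 1; 0 0 -15 0 0 0 1; 0 0 0 0 0 0 1"}}

```text
time: 25.65
tcp_pos: [574.2, 43.3, 178.0]
eef_rot: [[-0.84, 0.542, 0.004], [0.542, 0.84, -0.001], [-0.004, 0.002, -1.0]]
contact_force: [0.5, 0.2, -1.0]
width: 24.8
```

Run:
```python
from h import *
o=get_obs(); print(o['time'],o['width'],o['tcp_pos'],o['contact_force'],o['joint_pos'])
w=read_camera('wrist'); save(w,'w15')
R=Rz(0.0992); print(R[:, 0],R[:,1]); C=np.array([452.94,-379.46,0])+R@[0,41.5,4]; print('cell',C)
plan6([500,-250,175],Rdown(147),jaw=1)
```

```text
25.65 24.775049385940754 [574.23220043  43.28374094 177.98671976] [ 0.46836784  0.24247574 -0.972916  ] [ 4.34105827e+00  1.66608008e+01 -1.15325309e+01  6.15566765e+01
 -5.29773116e-02  3.71571912e+01]
[0.99508371 0.09903738 0.        ] [-0.09903738  0.99508371  0.        ]
cell [ 448.82994867 -338.16402589    4.        ]
n 7 end [ 500. -250.  175.] 146.99 tilt 0.0
-13.9 -40.8 0.1 -0 0.0002 0.0005 1; -14 -40.9 0.2 -0 0.0002 0.0005 1; -14 -40.8 0.1 -0 0.0002 0.0005 1; -14 -40.8 0.1 -0 0.0002 0.0005 1; -14 -40.9 0.1 -0 0.0002 0.0005 1; -14 -40.8 0.1 -0 0.0002 0.0005 1; -14.1 -40.8 0.2 -0 0.0002 0.0005 1
```

View pics/w15.png

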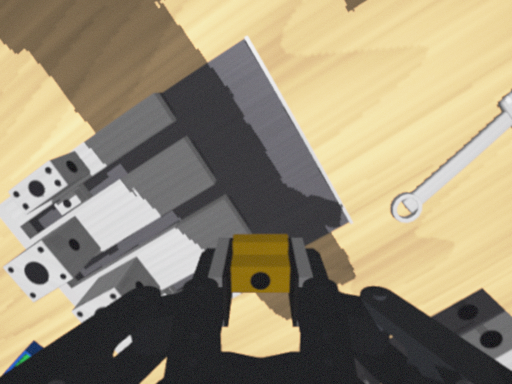

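Emit:
{"api": "arm_command", "payload": {"series": "-5 -20 0 0 0 0 1; -10 -38 0 0 0 0 1; -12 -46 0 0 0 0 1; -12 -46 0 0 0 0 1; -12 -46 0 0 0 0 1; -12 -46 0 0 0 0 1; -12 -46 0 0 0 0 1; -12 -46 0 0 0 0 1; -9 -34 0 0 0 0 1; -6 -20 0 0 0 0 1; 0 0 0 0 0 0 1; 0 0 0 0 0 0 1"}}

```text
time: 26.9
tcp_pos: [446.7, -337.5, 173.4]
eef_rot: [[-0.84, 0.543, -0.003], [0.543, 0.84, 0.002], [0.004, -0.001, -1.0]]
contact_force: [-0.5, 0.2, -0.5]
width: 24.7
```

Run:
```python
from h import *
o=get_obs(); print(o['time'],o['width'],o['tcp_pos'],o['eef_rot'],o['contact_force'])
w=read_camera('wrist'); save(w,'w16'); pickle.dump((w,o),open('w16.pkl','wb'))
p=[452.94,-379.46,0.0992]; print(proj(w,place(p,[(-61,2,4),(61,2,4),(61,81,4),(-61,81,4)]),o).round())
plan6([448.8,-338.2,60],Rdown(147),jaw=1,n=1)
```

```text
26.9 24.74273820078902 [ 446.67710501 -337.46511981  173.35894462] [[-8.39877789e-01  5.42765357e-01 -3.32668163e-03]
 [ 5.42763429e-01  8.39884219e-01  1.53578531e-03]
 [ 3.62759847e-03 -5.15729159e-04 -9.99993287e-01]] [-0.51313362  0.19653196 -0.49319648]
[[188. 150.]
 [268. 243.]
 [331. 197.]
 [253.  96.]]
n 1 end [ 448.8 -338.2   60. ] 147.0 tilt 0.0
-2.4 -0 113.7 -0.0006 -0.0031 0.0034 1
```

View pics/w16.png

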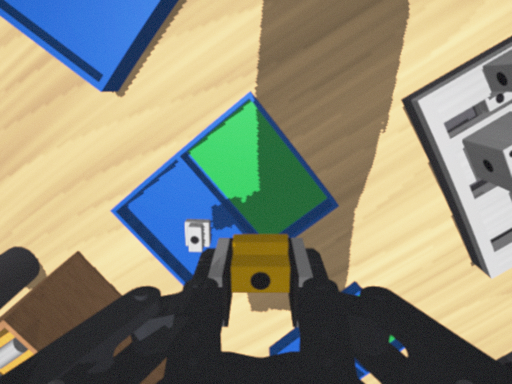

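Emit:
{"api": "arm_command", "payload": {"series": "-2 0 20 0 0 0 1; 0 0 40 0 0 0 1; 0 0 45 0 0 0 1; 0 0 30 0 0 0 1; 0 0 15 0 0 0 1; 0 0 0 0 0 0 1; 0 0 0 0 0 0 1; 0 0 0 0 0 0 1"}}

```text
time: 27.75
tcp_pos: [450.5, -339.5, 26.5]
eef_rot: [[-0.841, 0.541, 0.001], [0.541, 0.841, -0.002], [-0.002, -0.001, -1.0]]
contact_force: [-0.8, -0.6, -1.0]
width: 24.2
```

Run:
```python
from h import *
o=get_obs(); print(o['time'],o['width'],o['tcp_pos'],o['eef_rot'][:,2],o['contact_force'])
p=[452.94,-379.46,0.0992]; print((o['tcp_pos']-[p[0],p[1],0])@Rz(p[2]))
```

```text
27.75 24.2325927828371 [ 450.49845018 -339.51636024   26.49062063] [ 7.34777812e-04 -2.07774658e-03 -9.99997572e-01] [-0.80179356 -0.59972388 -0.95241258]
[ 1.52636703 39.98907009 26.49062063]
```

Emit:
{"api": "arm_command", "payload": {"series": "0 0 8 0 0 0 1; 0 0 6 0 0 0 1; 0 0 3 0 0 0 1; 0 0 1.5 0 0 0 1; 0 0 0 0 0 0 1; 0 0 0 0 0 0 1"}}

```text
time: 28.35
tcp_pos: [449.3, -339.6, 6.7]
eef_rot: [[-0.84, 0.542, -0.001], [0.542, 0.84, -0.001], [0.0, -0.001, -1.0]]
contact_force: [-0.4, -0.8, -0.5]
width: 24.5
```

Emit:
{"api": "arm_command", "payload": {"series": "0 0 0 0 0 0 0.35; 0 0 0 0 0 0 0.2; 0 0 0 0 0 0 0.12; 0 0 0 0 0 0 0.12; 0 0 -5 0 0 0 0.12; 0 0 -15 0 0 0 0.12; 0 0 -35 0 0 0 0.12; 0 0 -45 0 0 0 0; 0 0 -45 0 0 0 0; 0 0 -25 0 0 0 0; 0 0 0 0 0 0 0; 0 0 0 0 0 0 0"}}

```text
time: 29.55
tcp_pos: [449.7, -339.5, 177.3]
eef_rot: [[-0.84, 0.542, 0.0], [0.542, 0.84, -0.002], [-0.001, -0.001, -1.0]]
contact_force: [0.2, 0.2, -0.8]
width: 42.7
```

Run:
```python
from h import *
o=get_obs(); print(o['time'],o['width'],o['tcp_pos'],o['contact_force'])
w=read_camera('wrist'); s=read_camera('scene'); t=read_camera('top'); pickle.dump((t,s,w,o),open('l17.pkl','wb')); save(w,'w17'); save(s,'s17'); save(t,'t17')
x,q,a=nutfit(w,o,[449,-339.5],4); print(x,np.degrees(x[2]),q)
p=[452.94,-379.46,0.0992]; print((np.array([x[0],x[1],4])-[p[0],p[1],0])@Rz(p[2]))
```

```text
29.55 42.72919258532229 [ 449.74094025 -339.48744625  177.31835807] [ 0.19661536  0.20939118 -0.75292135]
[ 449.71807072 -340.37856592    0.94166215] 53.95326696971967 0.9298441380799827
[ 0.66443354 39.20839     4.        ]
```

View pics/w17.png

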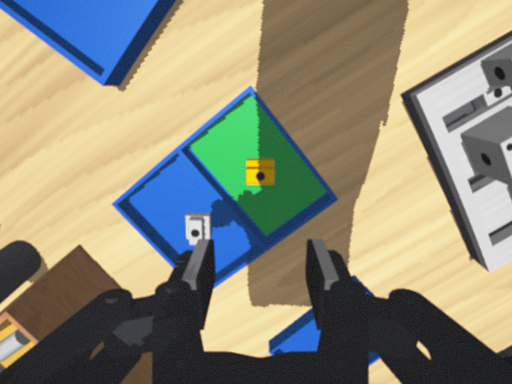

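View pics/s17.png

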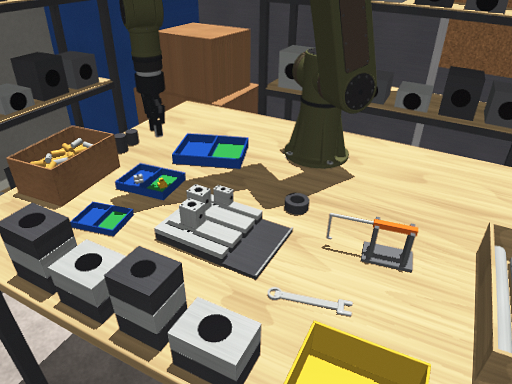

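View pics/t17.png

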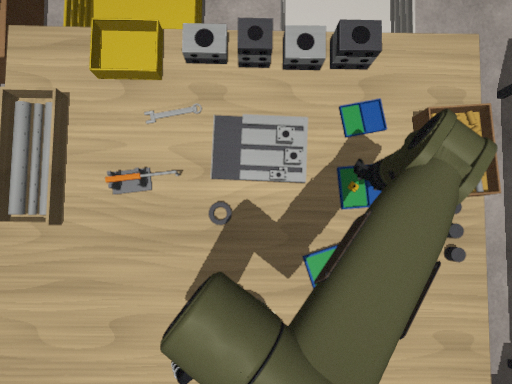

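Run:
```python
from h import *
t,s,w,o=pickle.load(open('l10.pkl','rb')); t0,s0=pickle.load(open('ts0.pkl','rb'))
m=(cv2.cvtColor(w['pixels'],cv2.COLOR_RGB2HSV)[...,0]<14)&(w['pixels'][...,0]>80)&(w['pixels'][...,2]<40)
n,lab,st,_=cv2.connectedComponentsWithStats(m.astype(np.uint8)); k=1+np.argmax(st[1:,4]); print(st[k])
b=cv2.boxPoints(cv2.minAreaRect(np.argwhere(lab==k)[:,::-1].astype(np.float32))); W=onplane(w,b,101,o); c=W.mean(0)
r=np.load('rest.npy'); print('pick in rest',(c-[r[0],r[1],0])@Rz(r[2]), W.round(0).tolist())
t2=pickle.load(open('l17.pkl','rb'))[0]
d=np.abs(t0['pixels'][110:190,250:312].astype(int)-t2['pixels'][110:190,250:312]).sum(2); print('plate region diff', [(int(a[1])+250,int(a[0])+110) for a in np.argwhere(d>120)][:40])
print('done',job_done())
```

```text
[250 178  19  40 345]
pick in rest [ 21.64152795  -1.31513363 101.        ] [[450.0, 336.0, 101.0], [465.0, 338.0, 101.0], [470.0, 304.0, 101.0], [454.0, 302.0, 101.0]]
plate region diff [(271, 146), (272, 146), (273, 146), (276, 146), (277, 146), (278, 146), (271, 147), (272, 147), (273, 147), (276, 147), (277, 147), (278, 147), (279, 147), (271, 148), (272, 148), (273, 148), (276, 148), (277, 148), (278, 148), (279, 148), (271, 149), (272, 149), (273, 149), (274, 149), (275, 149), (276, 149), (277, 149), (278, 149), (311, 178), (311, 179), (310, 180), (311, 180), (310, 181), (311, 181), (309, 182), (310, 182), (311, 182), (307, 183), (308, 183), (309, 183)]
the job is handed in; nothing more can be done
done None
```

Run:
```python
from h import *
t,s,w,o=pickle.load(open('l10.pkl','rb'))
L=[(-50,-8,101),(-50,8,101),(50,-8,101),(50,8,101)]
k,m,_=fit([(w,o,L,np.array([(249.5,110.5),(270,110.5),(250,226),(268.5,226)]))],[457,343,-1.43]); r=np.load('rest.npy')
print(k,m,(np.array([*k[:2],0])-[*r[:2],0])@Rz(r[2]),np.degrees(k[2]-r[2]))
```

```text
[456.87816708 343.17683867  -1.44198931] 0.7721654603996058 [-1.70033641 -0.80272572  0.        ] -0.4740762218078442
```

The job was handed in at about 29.7 s of the 58 s allowed. `job_done` gives no verdict, so the results below are from my own checks.

**What I did:**
- I took the pick off its rest and put its leg into the middle slot, between the manifold blocks and behind the yellow nut.
- I dragged the nut out onto the ledge. It ended at about x 138 mm in the plate's frame, standing on its flange and turned about its vertical axis.
- I hung the pick back in its rest.
- I gripped the nut by its end faces and set it down in the green compartment of the middle-sized tray.

**Last checks:**
- **Nut:** it stands neck up on the green floor at about (1, 39) mm in the tray's frame. The gripper was open and clear of everything.
- **Pick:** it is level in its rest, same way round, about 1.7 mm along, 0.8 mm across and 0.5° off.
- **Blocks and steel nuts:** comparing the first and last top pictures of the slotted area, the only change on the plate is the spot the yellow nut left. A few pixels also differ at the right edge, which I took for the arm's shadow and did not look into.

**What went wrong or disagreed:**
- **Joint 6 limit:** early on I turned the wrist the wrong way and joint 6 ran up to its limit (read 179.94° of 180°). I turned back the other way; nothing was touched.
- **Pick position:** the script that handed the job in also printed 21.6 mm along for the pick, which would be outside the 18 mm limit. That colour mask had caught only the shaded half of the handle. I refitted the whole handle after handing in, from a picture saved before, and that gave the 1.7 mm above.

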